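# Open the self-closing guard gate of a bench engraving mill and hold it wide

## Robot

A 6-joint arm with a two-finger parallel gripper is mounted at the origin on the work surface. World frame = base frame: x ahead of the robot, y to its left, z up, the work surface at z = 0. Lengths are in m, angles in rad, forces in N, time in s.
With the tool pointing down it reaches from about 0.275 to 0.75 m from the base axis. Payload 10.2 kg.
Tool frame: the origin (TCP) lies at the very end of the fingers, on their centre line; the grasp point (between the pads) lies 19 mm behind it (tcp_to_grasp is the distance from the TCP to the grasp point, in m); z points along the fingers, y is the direction in which the jaws open and shut (so a half turn about z gives the same grasp; the last joint's range is limited). The gripper opens to 88 mm and grips with 3 to 60 N. Pads are 18 mm wide; open, the fingers measure 123 mm over their backs; the gripper's body (75 mm by 187 mm) begins 45 mm behind the grasp point.
Start: joints at [-1.529, 0.313, 1.498, -0, 1.331, -0.223], TCP at [0.137, -0.507, 0.213] pointing down, gripper open.
Joint ranges: [-2.94, 2.94], [-0.97, 2.17], [0.19, 2.56], [-1.23, 4.37], [0.02, 3.11], [-2.88, 2.88]. Speed limits (rad/s): [2.39, 2.39, 3.01, 3.14, 3.14, 3.14].

## Interface

Orientations are given as a unit quaternion [w, x, y, z].
In Python, from station import observe, camera, hand_in, silhouettes, tcp_to_grasp gives the robot as it stands. The module is installed in compiled form; this text tells all that it offers.
- The arm moves only by the tool carry_out, never from a script. Its argument "increments" is a list of rows, each an object of numbers: "x", "y", "z": the shift along the world's x, y, z in m; "twist": the turn about the world's z in rad. In form: [{"x": .., "y": .., "z": .., "twist": ..}, ...]. A call has exactly 8 rows; each row is the pose to reach, as a shift and turn from the pose commanded when the call began; what a row does not reach only later rows make up. A row lasts 1/8 s, in which the tool goes at most 62.5 mm and 10.7 degrees, less where a joint would pass 70% of its speed; a pose out of reach is approached as far as the arm can. A call with a gripper value outside its range is refused whole. "grip" is the opening, from -1 (shut) to 1 (fully open), set as the call begins (left out, the last holds). The fingers move at their own pace and stop on an object; "force" is the grip in N (left out, the last holds). Time passes only in rows, so rows that repeat a pose let the fingers close, or fill a call up. It gives the time, the measured TCP pose, the force and the opening at its end, in the units of the state.
- observe(): the state, without advancing time (a new reading comes with each control period).
- camera(name): name is "side" or "top"; returns a dict with "img" (384x512x3 uint8, red, green, blue), "vfov" (degrees; the focal length in pixels is half the picture's height over the tangent of half this angle, whatever the lens; pixels are square), "cx", "cy" (the principal point, pixels), "dist" ([k1, k2, p1, p2, k3] as OpenCV has them; the pictures are not rectified), "position" and "rotation" of the camera in the world. Camera axes: x right, y up, looking along -z (the intrinsics and any distortion apply to the point x, -y, -z); pixel columns grow to the right and rows downward; lengths in m; the calibration is good to about 2 mm. A picture is of the moment at which its call begins. There is no depth.
- hand_in(): hands the job in, once; it reports no verdict.
Trained networks look in a picture, given as the dict that the camera call returned (one of the last four; its "shot" number tells which), for a name from the list of things; names that differ only in an ending like _2 or _b are one class to them, and where a whole thing is asked for, a point or a joint stands for the part that bears it (a point fixed in the world has none). Each returns a list of dicts, best first, with "p" (0 to 1); they miss things now and then, are a little off and sometimes report something else, mostly with a low value. They report only what shows in the picture. A call takes as long as a camera call.
- silhouettes(name, picture): "region" (384x512 bool, what is visible of it) and "rect" ([left, top, right, bottom] in pixels, round what is visible of it).
The state is a dict: "time_s": time; "joint_pos": joint angles; "joint_velocities": joint speeds; "joint_efforts": joint torques, N m; "eef_pos": TCP position; "tool_rot": TCP orientation; "force": force on the tool from outside, world axes, zero at the start; "wrist_torque": the same for the moment, N m; "grip_width": opening from 0.0 (shut) to 1.0 (fully open).
Only numpy, scipy, OpenCV 4.12 (cv2) and the standard library are available. Lean on these libraries where they do the work, as an engineer would, in place of code of your own. Each camera call takes 0.05 s, during which the arm holds its last target.

## Task

The job on the small engraving mill is finished and a colleague needs both hands to lift the plug off its bed, so open the self-closing gate of the guard for them. First squeeze the safety catch beside the gate fully back, then squeeze the gate's own grip, swing the gate out past its hold-open click and hold it wide open, at or close to its stop: finish while still holding it there, because it swings back if let go. Leave the plug, the cup, the tape roll and the brush where they are.

Things in the scene. Friction and masses are not known exactly. Their poses are not given: they have to be found in the camera images.
- guard: Fixed guard of a bench engraving mill: open-topped box of 20 mm aluminium profile and clear panes, 432 wide, 330 deep, rails' tops 190 mm high. Origin on the table under the middle of the front's thickness; +x into the machine (away from the robot), +y along the front to the hinge. Front: gate from y=+136 to -66 mm, post at -80, fixed rail to -232. Inside, nothing over 190 mm high before x=170 mm.
- safety_catch (a joint): Travel of the safety bolt, m: 0 shot into a staple on the gate (starts 0 to 0.002), 0.016 fully back. Two dark upright tabs on the fixed rail beside the gate, side by side along guard y: the one nearer the gate slides with the bolt, the other is rigid. Squeezed together, the slider moves to guard -y. Stiff (about 4 N), stays where left. The gate is free of it from 0.012 on.
- catch_tab (a point): Sliding tab of the safety catch: middle of the top of its outer face (the face towards the gate), 252 mm above the table. Tab 24 mm (guard x) by 8 mm (y). Moves with the catch. Keep fingertips above 210 mm: below lies the 10 mm bolt running to the gate. A guide eye 215 mm high starts 32 mm from this face, towards the gate. Axes as the guard's.
- fixed_tab (a point): Rigid tab of the safety catch: middle of the top of its outer face (away from the gate), at x=0, y=-185 mm of the guard, 252 mm above the table. Tab 24 mm (guard x) by 8 mm (y). Over the outer faces the two tabs measure 52 mm shot, 36 mm drawn back; as this one cannot give, close the fingers about the middle of the drawn-back pair, 18 mm from this face. Axes as the guard's.
- gate (a joint): Gate angle about its upright spring hinge, rad: 0 shut, opens towards the robot (clockwise from above), stop at 1.45; wide means beyond 1.25. A spring pulls it shut, 0.36 N m when shut, 0.53 wide. A sprung ball under it clicks between 0.82 and 0.98 rad and takes about 1 N m more to pass; let go beyond that, the gate swings back and rests against the click at about 0.98, which is not wide.
- gate_hinge (a point): Point on the gate's upright hinge axis at the height of the gate's top face, 190 mm above the table; at x=-12, y=+140 mm of the guard. Does not turn with the gate; axes as the guard's.
- gate_leaf: The gate: aluminium frame with a clear pane, 16 mm thick, 202 mm wide, top 190 and lower edge 35 mm above the table. Origin on the hinge axis at table height; axes as the guard's when shut, turning with the gate. Leaf spans y=-4 to -206, x=+4 to +20 mm. On its top stand the grip at y=-165 and the staple for the safety bolt at y=-200 mm (213 mm high).
- grip_bar (a point): Rigid black upright bar of the gate's grip: middle of the top of its inner face (looking into the machine, gate +x), at x=+24, y=-165 mm of gate_leaf, 252 mm above the table. Bar 8 mm thick (gate x), 24 mm wide (gate y), on a 30 by 50 mm housing whose top is 202 mm above the table. Axes as gate_leaf.
- grip_lever (a joint): Squeeze of the grip lever, rad: 0 free, 0.30 full. Dark blade 6 by 24 mm on the bar's robot side, hinged 199 mm up, tip 251 mm; free, it leans to the robot. Lever and bar: 40 mm over all free, 24 squeezed; the bar cannot give, so close the fingers about 12 mm in front of the bar's inner face. Springs back, 3 to 6 N. Gate unbolted beyond 0.21; keep squeezed until it is 0.1 rad open.
- plug: Reddish milled dome, 68 mm wide and 68 mm high, loose on the mill's bed inside the guard; origin under its middle. Leave alone.
- cup: White mixing cup, 76 mm wide and 85 mm high, loose on the table; origin under its middle. Leave alone.
- tape: Roll of tape lying flat on the table, 100 mm wide, 25 mm high; origin under its middle. Leave alone.
- brush: Laminating brush, about 200 mm long, lying on the table along its x; origin under its middle. Leave alone.

How it is judged:
On the way, in this order (a step that is already met when the one before it is completed fails the run):
1. the safety catch is squeezed back, with the gate still shut and its grip free (value of joint safety_catch above 0.0125 m and value of joint gate below 0.05 rad and value of joint grip_lever below 0.15 rad), for 0.1 s.
2. the gate's grip is squeezed (value of joint grip_lever above 0.2 rad), for 0.1 s.
3. the gate is swung past its hold-open click (value of joint gate above 1 rad), for 0.1 s.
At the end, for the whole second after the job is handed in: Gate still (under 0.05 rad/s), over 1.25 rad open, held by the fingers alone (over 1 N on it, no loose thing propping it); safety catch drawn back (over 0.0115 m); plug within 20 mm, cup, tape roll and brush within 30 mm of where they began (value of joint gate above 1.25 rad and velocity of joint gate between -0.05 and 0.05 rad/s and contact force between the fingers and gate_leaf above 1 N and contact force between gate_leaf and cup below 0.1 N and contact force between gate_leaf and tape below 0.1 N and contact force between gate_leaf and brush below 0.1 N and contact force between gate_leaf and plug below 0.1 N and value of joint safety_catch above 0.0115 m and distance of plug from where it was at the start of the episode below 0.02 m and distance of each of cup, tape, brush from where it was at the start of the episode below 0.03 m); the arm keeps its last pose, push and grip.
It fails at once if the plug on the bed is shoved or knocked over (distance of plug from where it was at the start of the episode above 0.02 m or angle between plug's own z axis and vertical above 0.4 rad).
It fails at once if the cup, tape roll or brush is disturbed (distance of any of cup, tape, brush from where it was at the start of the episode above 0.03 m or angle between cup's own z axis and vertical above 0.5 rad).
It also fails if it takes over 45 s, if anything falls off the work surface, if the arm or the gripper's body presses on something with over 40 N, if the wrist force passes 120 N, or if a joint passes its speed limit or range.

## Working session

There is one attempt and no reset: what is moved stays moved. The work goes in short steps, Python scripts to look and compute and a tool call to move; the robot and the scene stay as the last step left them, time stands still between calls to the robot, and variables do not carry over. Pictures are saved under pics/ and viewed, and the job is handed in when it is done.

Besides the shell and the picture viewer there is one more tool, called after ">>>" by a JSON object that holds its "api" and its "payload", one argument or row to a line. carry_out: Moves the arm, as the interface text tells. Its arguments: {"type":"object","properties":{"increments":{"type":"array","items":{"type":"object","properties":{"x":{"type":"number"},"y":{"type":"number"},"z":{"type":"number"},"twist":{"type":"number"}}}},"grip":{"type":"number"},"force":{"type":"number"}},"required":["increments"]}

```bash
mkdir -p pics
cat > h.py <<'E'
import numpy as np, cv2, pickle
from station import observe, camera, hand_in, silhouettes, tcp_to_grasp
def K(c):
    f=c["img"].shape[0]/2/np.tan(np.radians(c["vfov"])/2)
    return np.array([[f,0,c["cx"]],[0,f,c["cy"]],[0,0,1.]])
def proj(c,P):
    P=np.atleast_2d(P).astype(float); R=np.array(c["rotation"]).reshape(3,3)
    q=(P-np.array(c["position"]))@R; q=q*[1,-1,-1]
    return cv2.projectPoints(q.reshape(-1,1,3),np.zeros(3),np.zeros(3),K(c),np.array(c["dist"],float))[0].reshape(-1,2)
def onz(c,uv,z):
    uv=np.atleast_2d(uv).astype(float)
    n=cv2.undistortPoints(uv.reshape(-1,1,2),K(c),np.array(c["dist"],float)).reshape(-1,2)
    d=np.c_[n[:,0],-n[:,1],-np.ones(len(n))]@np.array(c["rotation"]).reshape(3,3).T
    p=np.array(c["position"]); return p+d*((z-p[2])/d[:,2])[:,None]
def save(c,name,crop=None,s=1):
    im=c["img"][:,:,::-1]
    if crop: l,t,r,b=crop; im=im[t:b,l:r]
    cv2.imwrite("pics/"+name,cv2.resize(im,None,fx=s,fy=s,interpolation=cv2.INTER_CUBIC))
E
python3 - <<'E'
from h import *
o=observe(); print({k:np.round(v,3) for k,v in o.items()}, tcp_to_grasp)
for n in("top","side"):
    c=camera(n); save(c,n+"0.png",s=1.5)
    print(n,c["vfov"],c["position"],np.round(c["rotation"],3).tolist(),c["dist"])
    for t in["guard","safety_catch","catch_tab","fixed_tab","gate_leaf","grip_bar","grip_lever","plug","cup","tape","brush"]:
        print(t,[(round(float(d["p"]),2),np.round(d["rect"]).tolist(),int(d["region"].sum())) for d in silhouettes(t,c)][:2])
    pickle.dump(c,open(n+"0.pkl","wb"))
E
```

```text
{'time_s': np.float64(0.0), 'joint_pos': array([-1.529,  0.313,  1.498,  0.   ,  1.331, -0.223]), 'joint_velocities': array([ 0.001, -0.003,  0.001,  0.001,  0.   , -0.001]), 'joint_efforts': array([ 1.0000e-03, -4.0221e+01, -2.5227e+01,  6.9000e-02,  3.5000e-02,
       -0.0000e+00]), 'eef_pos': array([ 0.137, -0.506,  0.213]), 'tool_rot': array([-0.001,  0.991,  0.132,  0.   ]), 'force': array([-0.313, -0.344,  0.322]), 'wrist_torque': array([0.051, 0.   , 0.061]), 'grip_width': np.float64(1.001)} 0.0187
top 49.97912156210389 [0.45759573 0.06046968 1.53309267] [-0.701, -0.042, 0.039, 0.711] [-0.10135331  0.          0.          0.          0.        ]
guard [(0.58, [207.0, 92.0, 334.0, 218.0], 12273)]
safety_catch [(0.48, [293.0, 177.0, 305.0, 185.0], 26)]
catch_tab [(0.66, [281.0, 181.0, 310.0, 188.0], 80), (0.47, [218.0, 179.0, 281.0, 198.0], 683)]
fixed_tab [(0.69, [209.0, 94.0, 336.0, 219.0], 12130)]
gate_leaf [(0.69, [216.0, 181.0, 276.0, 194.0], 673)]
grip_bar [(0.91, [221.0, 180.0, 278.0, 193.0], 614)]
grip_lever []
plug [(0.6, [258.0, 149.0, 276.0, 169.0], 260)]
cup [(0.73, 
[... 296 characters left out ...]
0.          0.          0.        ]
guard [(0.9, [154.0, 124.0, 304.0, 258.0], 12826)]
safety_catch [(0.63, [266.0, 154.0, 288.0, 177.0], 156)]
catch_tab []
fixed_tab [(0.66, [158.0, 127.0, 302.0, 259.0], 12652)]
gate_leaf [(0.72, [220.0, 170.0, 270.0, 243.0], 2095)]
grip_bar [(0.79, [218.0, 166.0, 267.0, 241.0], 2071)]
grip_lever [(0.51, [263.0, 170.0, 263.0, 183.0], 38)]
plug [(0.6, [229.0, 185.0, 242.0, 199.0], 137), (0.51, [157.0, 125.0, 304.0, 259.0], 12745)]
cup [(0.56, [154.0, 274.0, 180.0, 323.0], 442), (0.55, [224.0, 265.0, 251.0, 301.0], 716)]
tape [(0.78, [334.0, 189.0, 353.0, 208.0], 204)]
brush [(0.72, [152.0, 273.0, 181.0, 324.0], 584), (0.58, [276.0, 156.0, 286.0, 170.0], 99)]
```

Run:
```python
from h import *
c=pickle.load(open("top0.pkl","rb")); save(c,"top0c.png",(180,80,380,260),4)
c=pickle.load(open("side0.pkl","rb")); save(c,"side0c.png",(150,110,340,270),4)
```

```text
(no output)
```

View pics/top0.png

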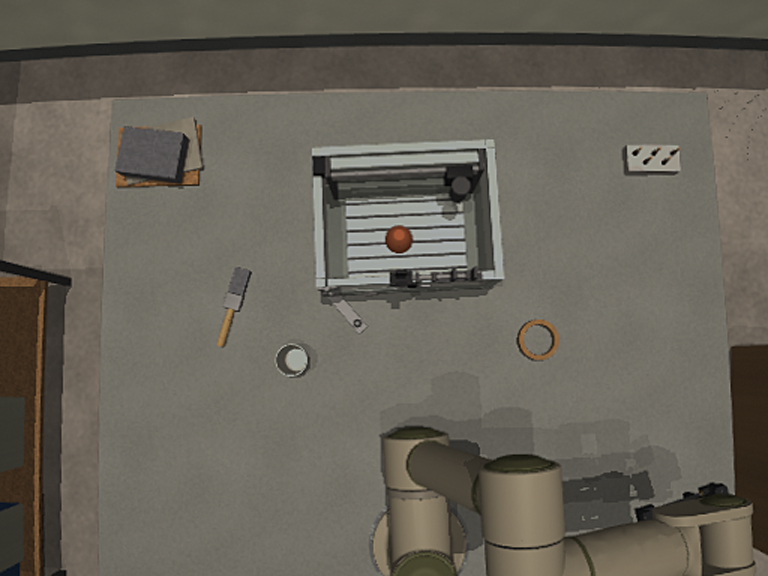

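View pics/side0.png

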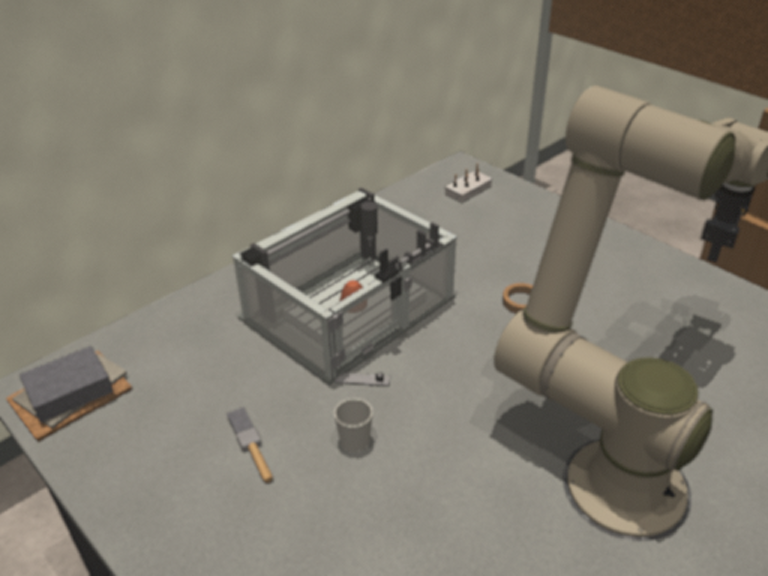

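```bash
sleep 1
```

```text
(no output)
```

View pics/top0c.png

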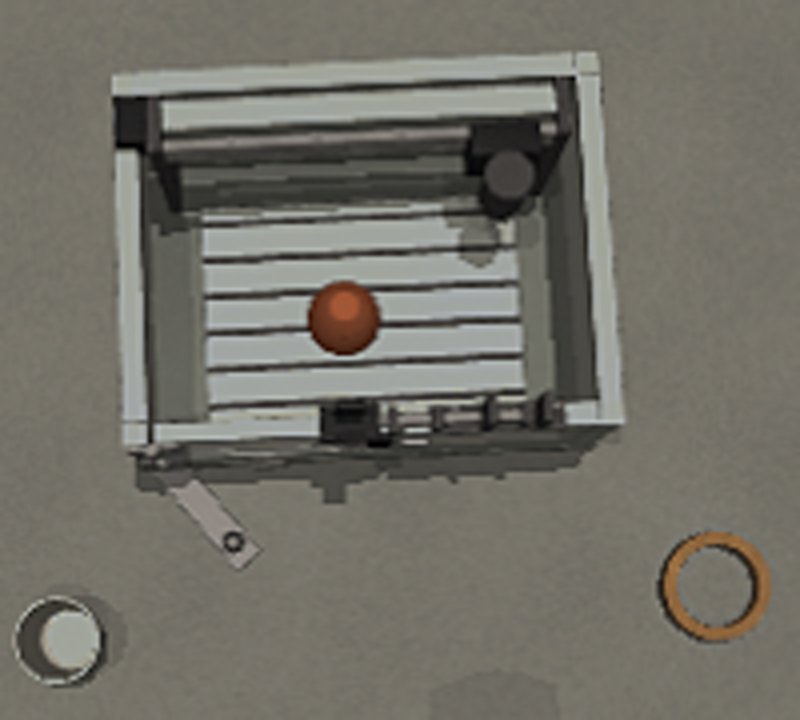

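View pics/side0c.png

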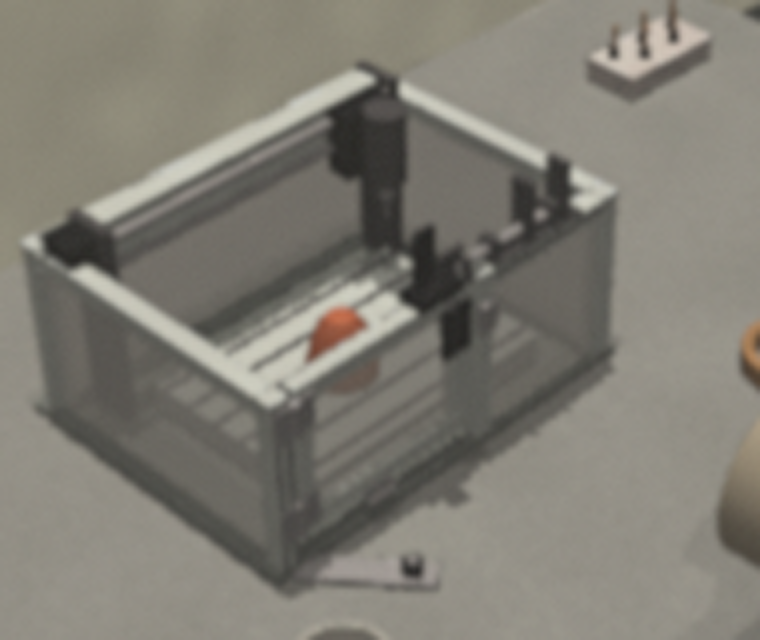

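```bash
cat > fit.py <<'E'
from h import *
from scipy.optimize import least_squares
T=pickle.load(open("top0.pkl","rb"));S=pickle.load(open("side0.pkl","rb"))
FL=[-.01,.2,.19];FR=[-.01,-.232,.19];BL=[.32,.2,.19];BR=[.32,-.232,.19]
t=lambda u,v:(180+(u-.0)/4-.5,80+v/4-.5); s=lambda u,v:(150+u/4-.5,110+v/4-.5)
obs=[(T,FL,t(123,447)),(T,FR,t(623,424)),(T,BR,t(597,53)),(T,BL,t(112,75)),(S,FL,s(273,408)),(S,FR,s(618,190)),(S,BL,s(22,240))]
def W(p,P):
    P=np.atleast_2d(P);c,sn=np.cos(p[2]),np.sin(p[2]); return np.c_[p[0]+c*P[:,0]-sn*P[:,1],p[1]+sn*P[:,0]+c*P[:,1],P[:,2]]
if __name__=="__main__":
    f=lambda p:np.concatenate([(proj(c,W(p,P))[0]-uv) for c,P,uv in obs])
    r=least_squares(f,[.5,.05,0]); print(r.x,np.round(r.fun.reshape(-1,2),2).tolist())
    np.save("g.npy",r.x)
E
python3 fit.py
cat > ov.py <<'E'
import sys
from fit import *
p=np.load("g.npy")
segs=[]
def rect(x0,x1,y0,y1,z): 
    q=[(x0,y0,z),(x1,y0,z),(x1,y1,z),(x0,y1,z)]; segs.extend([(q[i],q[(i+1)%4]) for i in range(4)])
rect(-.01,.32,-.232,.2,.19); rect(-.01,.32,-.232,.2,0)
rect(-.012,.012,-.185,-.177,.252)
rect(-.012,.012,-.141,-.133,.252)
gx,gy=-.012,.14
rect(gx+.016,gx+.024,gy-.165-.012,gy-.165+.012,.252)
for c,n,cr in((T,"topo.png",(180,80,380,260)),(S,"sideo.png",(150,110,340,270))):
    l,tt,r,b=cr; im=cv2.resize(c["img"][tt:b,l:r,::-1],None,fx=4,fy=4,interpolation=cv2.INTER_CUBIC)
    for a,b2 in segs:
        uv=(proj(c,W(p,[a,b2]))-[l,tt]+.5)*4
        cv2.line(im,*[tuple(int(v*16) for v in q) for q in uv],(0,255,0),1,cv2.LINE_AA,4)
    cv2.imwrite("pics/"+n,im)
E
python3 ov.py
```

```text
Traceback (most recent call last):
  File "fit.py", line 11, in <module>
    r=least_squares(f,[.5,.05,0]); print(r.x,np.round(r.fun.reshape(-1,2),2).tolist())
  File "fit.py", line 10, in <lambda>
    f=lambda p:np.concatenate([(proj(c,W(p,P))[0]-uv) for c,P,uv in obs])
                                ~~~~^^^^^^^^^^
  File "h.py", line 7, in proj
    P=np.atleast_2d(P).astype(float); R=np.array(c["rotation"]).reshape(3,3)
                                        ~~~~~~~~~~~~~~~~~~~~~~~~~~~~~~~^^^^^
ValueError: cannot reshape array of size 4 into shape (3,3)
Traceback (most recent call last):
  File "ov.py", line 3, in <module>
    p=np.load("g.npy")
FileNotFoundError: [Errno 2] No such file or directory: 'g.npy'
```

Rotation is a quaternion.

```bash
sed -i 's/np.array(c\["rotation"\]).reshape(3,3)/Rm(c)/' h.py
cat >> h.py <<'E'
from scipy.spatial.transform import Rotation
def Rm(c): return Rotation.from_quat(np.array(c["rotation"]),scalar_first=True).as_matrix()
E
python3 fit.py && python3 ov.py
```

```text
[0.6204266  0.03091188 0.03474178] [[-2.0, 1.78], [4.09, 1.02], [3.19, -2.28], [-2.41, -1.75], [-1.34, 1.96], [3.14, -0.6], [-3.16, 0.91]]
```

```bash
sleep 1
```

```text
(no output)
```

View pics/topo.png

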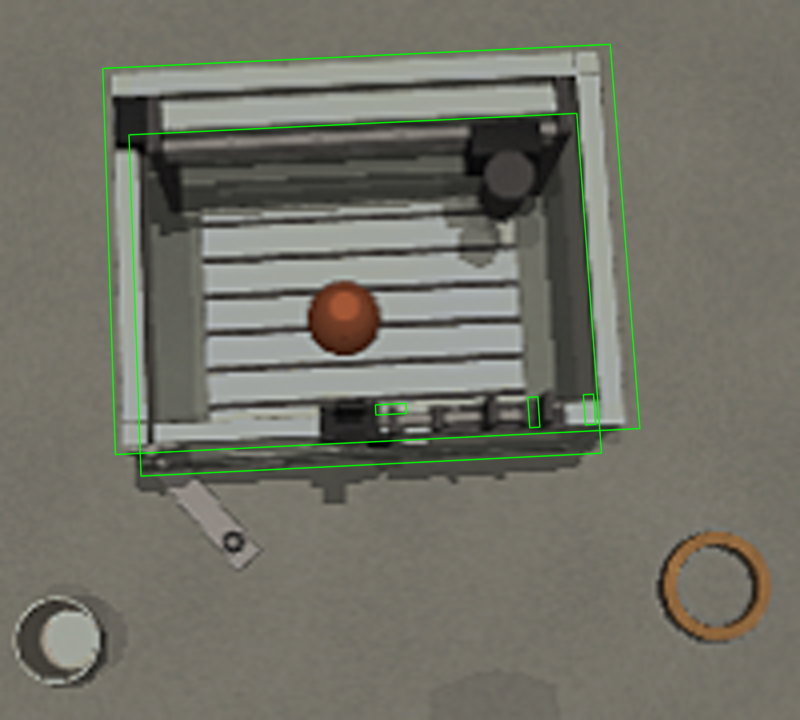

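View pics/sideo.png

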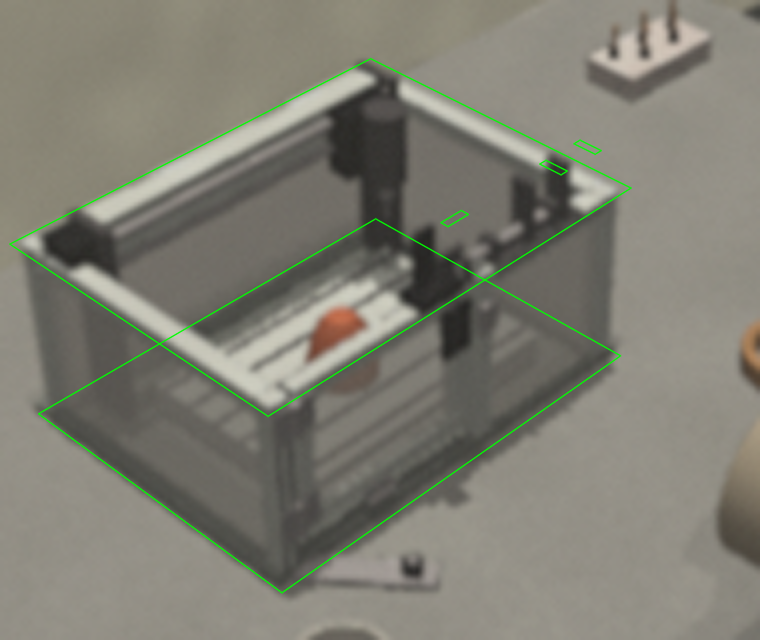

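```bash
cat > fit2.py <<'E'
from fit import *
print(T["cx"],T["cy"],S["cx"],S["cy"])
# params: px,py,yaw,yL,xB,yR
h=.19
C=[(T,'FL',t(122,447),h),(T,'FR',t(623,424),h),(T,'BR',t(598,52),h),(T,'BL',t(112,75),h),(S,'FL',s(273,408),h),(S,'FR',s(618,190),h),(S,'BL',s(22,240),h),(S,'FL',s(283,592),0),(S,'FR',s(615,348),0),(S,'BL',s(40,406),0)]
def f(p):
    o=[]
    for c,k,uv,z in C:
        P=[[-.01 if k[0]=='F' else p[4], p[3] if k[1]=='L' else -.232,z*p[5]]]
        o.append(proj(c,W(p,P))[0]-uv)
    return np.concatenate(o)
r=least_squares(f,[.6,0,0,.2,.32,1]);print(np.round(r.x,4));print(np.round(r.fun.reshape(-1,2),1).tolist())
for k,z in(('rim',.19),('tab',.252)):
    pass
# tabs, direct triangulation: crop px of tops in top / side
for n,a,b in(("slider top",(490,400),(524,178)),("fixed top",(545,398),(559,157)),("bar top",(350,405),(426,228))):
    ua,ub=t(*a),s(*b)
    q=least_squares(lambda P:np.concatenate([proj(T,P)[0]-ua,proj(S,P)[0]-ub]),[.6,0,.25])
    print(n,np.round(q.x,4),np.round(q.fun,2), onz(T,ua,.252),onz(S,ub,.252))
E
python3 fit2.py
python3 - <<'E'
from h import *
c=pickle.load(open("top0.pkl","rb")); save(c,"t1.png",(250,165,350,205),8)
c=pickle.load(open("side0.pkl","rb")); save(c,"s1.png",(240,140,315,200),10)
E
```

```text
259.08125749033536 189.58750398410797 262.5238619862586 191.37308368398652
[0.6243 0.0407 0.0335 0.1836 0.3116 0.9985]
[[0.2, 0.3], [1.1, -0.0], [0.3, -0.6], [-0.3, -0.7], [-0.7, 0.4], [0.5, 0.1], [-0.8, 0.6], [0.2, -1.6], [-1.2, 2.5], [1.7, 1.4]]
slider top [ 0.6328 -0.074   0.2524] [ 0.63  0.67 -0.98 -0.06] [[ 0.63503829 -0.07215058  0.252     ]] [[ 0.63073083 -0.07659259  0.252     ]]
fixed top [ 0.6336 -0.1173  0.2533] [ 0.64  0.68 -1.   -0.04] [[ 0.63598889 -0.11551906  0.252     ]] [[ 0.63243066 -0.12101077  0.252     ]]
bar top [0.6314 0.0373 0.2564] [ 0.22  0.22 -0.32 -0.03] [[0.63272613 0.03788467 0.252     ]] [[0.63519995 0.0323473  0.252     ]]
```

```bash
sleep 1
```

```text
(no output)
```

View pics/t1.png

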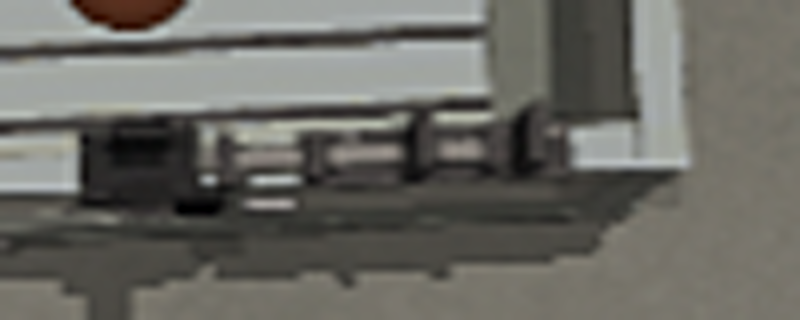

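View pics/s1.png

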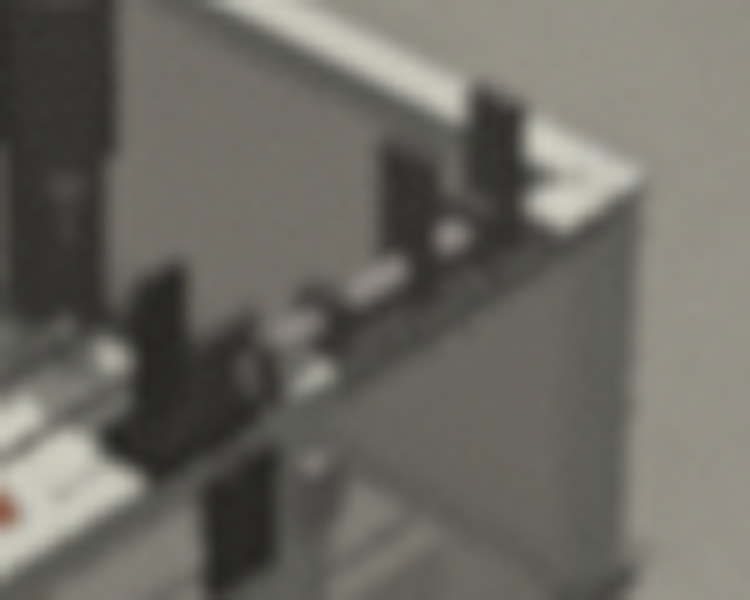

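```bash
cat > fit3.py <<'E'
from fit import *
import sys
def box(x0,x1,y0,y1,z0,z1,lean=0):
    q=[(x0,y0),(x1,y0),(x1,y1),(x0,y1)]
    b=[(x,y,z0) for x,y in q]; tp=[(x+lean,y,z1) for x,y in q]
    return [(b[i],b[(i+1)%4]) for i in range(4)]+[(tp[i],tp[(i+1)%4]) for i in range(4)]+[(b[i],tp[i]) for i in range(4)]
def model(catch=0,ang=0,lean=-.016):
    A=[]
    A+=box(-.012,.012,-.185,-.177,.19,.252)
    A+=box(-.012,.012,-.141-catch,-.133-catch,.205,.252)
    A+=box(-.01,.01,-.232,-.07,.17,.19)
    G=box(.004,.02,-.206,-.004,.035,.19)+box(.016,.024,-.177,-.153,.202,.252)+box(0,.006,-.177,-.153,.199,.251,lean)+box(-.003,.027,-.19,-.14,.19,.202)
    c,s_=np.cos(-ang),np.sin(-ang)
    rot=lambda P:(-.012+c*P[0]-s_*P[1],.14+s_*P[0]+c*P[1],P[2])
    return A,[(rot(a),rot(b)) for a,b in G]
def draw(c,n,cr,k,p,**kw):
    l,tt,r,b=cr; im=cv2.resize(c["img"][tt:b,l:r,::-1],None,fx=k,fy=k,interpolation=cv2.INTER_CUBIC)
    for segs,col in zip(model(**kw),((0,255,0),(0,255,255))):
        for a,b2 in segs:
            uv=(proj(c,W(p,[a,b2]))-[l,tt]+.5)*k
            cv2.line(im,*[tuple(int(v*16) for v in q) for q in uv],col,1,cv2.LINE_AA,4)
    cv2.imwrite("pics/"+n,im)
if __name__=="__main__":
    ctr=[(0,-.137,.252),(0,-.181,.252),(.008,-.025,.252)]
    P=[(490,400),(545,398),(350,405)];Q=[(524,178),(559,157),(426,228)]
    def f(p):
        o=[]
        for X,a,b in zip(ctr,P,Q):
            w=W(p,X); o+=[proj(T,w)[0]-t(*a),proj(S,w)[0]-s(*b)]
        return np.r_[np.concatenate(o),(p[2]-.0335)*200]
    r=least_squares(f,[.63,.04,.03]);print(r.x,np.round(r.fun,1))
    np.save("g.npy",r.x)
    draw(T,"t2.png",(240,155,340,215),8,r.x); draw(S,"s2.png",(230,140,310,200),10,r.x)
E
python3 fit3.py
```

```text
[0.62664109 0.06221409 0.03499484] [ 0.8  1.1 -0.5  0.1  1.   0.9 -0.6  0.2  0.1 -0.9 -1.2  0.6  0.3]
```

View pics/t2.png

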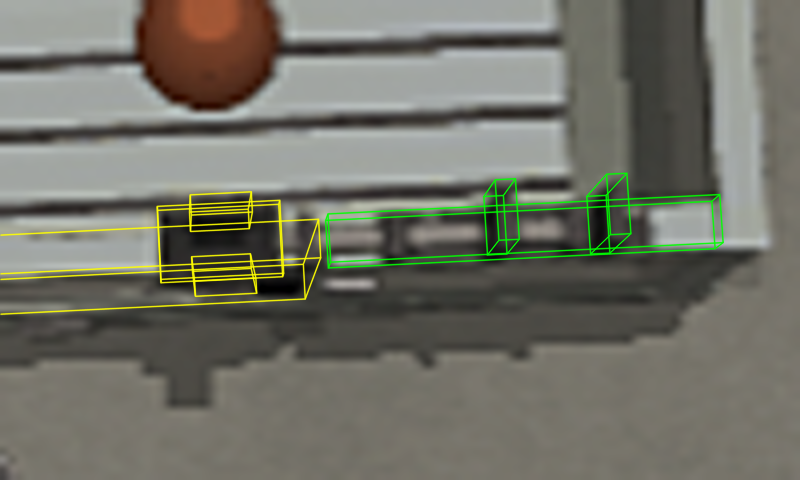

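View pics/s2.png

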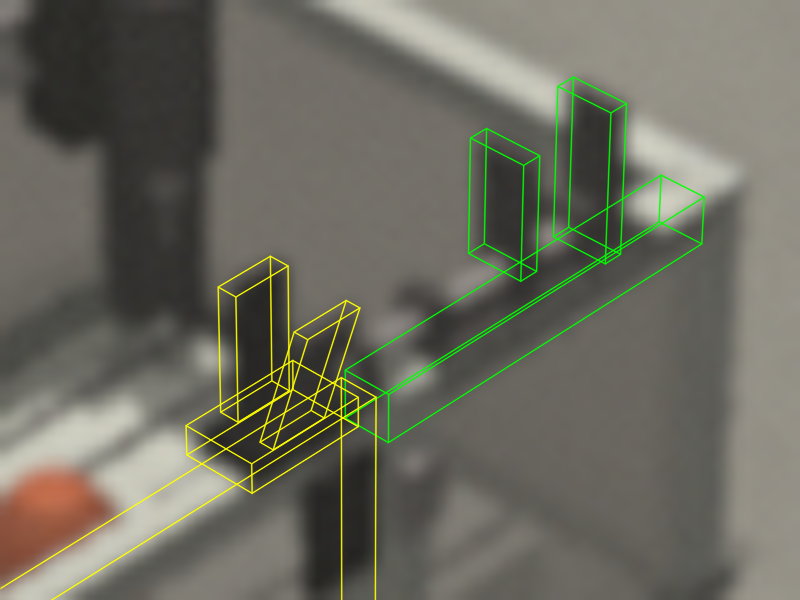

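```bash
cat > fit4.py <<'E'
from fit3 import *
ctr=[(0,-.137,.252),(0,-.181,.252),(.008,-.025,.252)]
P=[(490,400),(545,398),(350,405)];Q=[(524,178),(559,157),(426,228)]
C=[(T,'FL',t(122,447)),(T,'FR',t(623,424)),(T,'BR',t(598,52)),(T,'BL',t(112,75)),(S,'FL',s(273,408)),(S,'FR',s(618,190)),(S,'BL',s(22,240))]
def f(p):
    o=[]
    for X,a,b in zip(ctr,P,Q):
        w=W(p,X); o+=[proj(T,w)[0]-t(*a),proj(S,w)[0]-s(*b)]
    for c,k,uv in C:
        o.append(proj(c,W(p,[-.01 if k[0]=='F' else p[3],p[4] if k[1]=='L' else p[5],.19]))[0]-uv)
    return np.concatenate(o)
r=least_squares(f,[.63,.04,.03,.31,.16,-.25],loss="soft_l1");p=r.x
print(np.round(p,4));print(np.round(f(p).reshape(-1,2),1).tolist())
np.save("g.npy",p[:3])
draw(T,"t3.png",(240,155,340,215),8,p); draw(S,"s3.png",(230,140,310,200),10,p)
for n,X in(("catch centre",(0,-.167,.252)),("grip",(0,-.025,.252)),("hinge",(-.012,.14,.19))): print(n,W(p,X))
for n,z in(("cup",.085),("tape",.025),("brush",.01),("plug",.06)):
    d=silhouettes.__name__ and None
for n,uv in(("cup",(194.5,240)),("tape",(359.5,228.5)),("brushR",(146,231)),("brushL",(165,180))): print(n,onz(T,uv,.05))
E
python3 fit4.py
```

```text
[ 0.6251  0.0624  0.0346  0.3078  0.1605 -0.2517]
[[0.8, 1.6], [-0.2, 0.3], [1.0, 1.4], [-0.3, 0.4], [0.1, -0.4], [-0.9, 0.8], [0.7, -0.1], [0.5, -0.5], [-0.3, -0.1], [0.1, -0.1], [-0.6, -0.1], [-0.2, 0.1], [-0.1, 0.6]]
catch centre [[ 0.63090386 -0.10449149  0.252     ]]
grip [[0.62598821 0.0374234  0.252     ]]
hinge [[0.60828356 0.2019091  0.19      ]]
cup [[0.44982091 0.29808635 0.05      ]]
tape [[ 0.48169432 -0.29650125  0.05      ]]
brushR [[0.48387966 0.47486255 0.05      ]]
brushL [[0.66897726 0.40704582 0.05      ]]
```

View pics/t3.png

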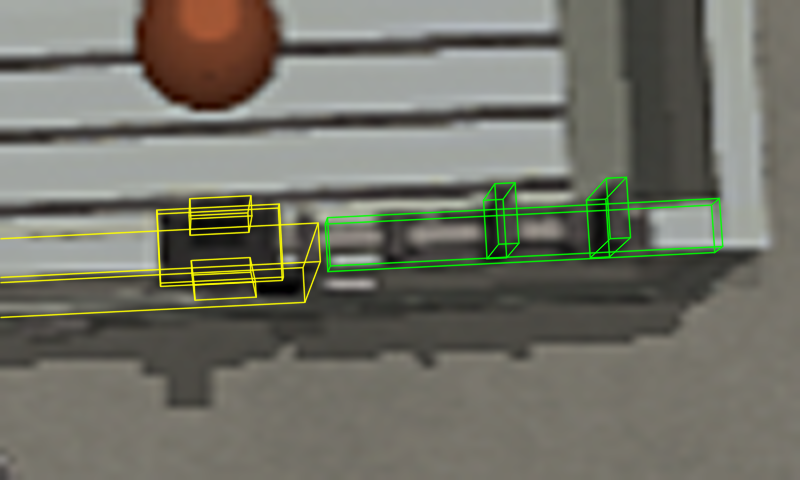

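View pics/s3.png

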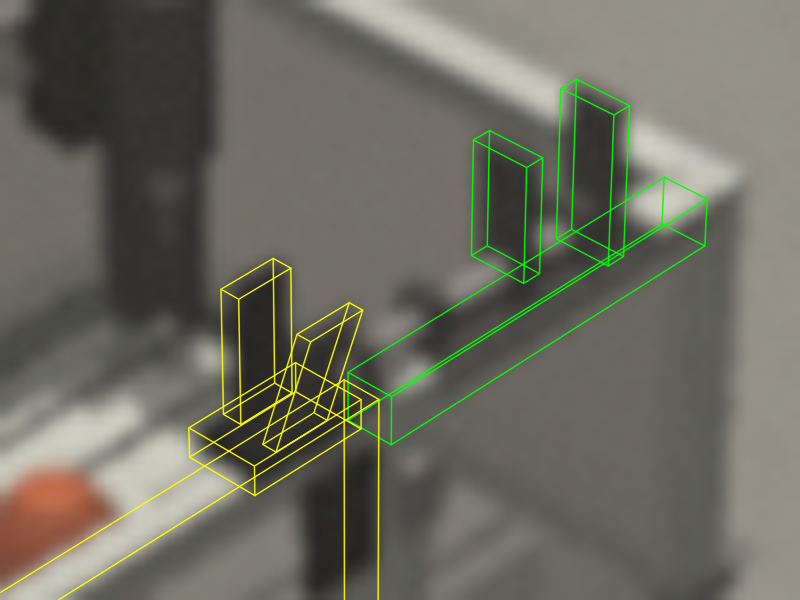

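>>> {"api": "carry_out", "payload": {
  "increments": [
    {"x":0.02,"y":0.02,"z":0.03,"twist":-0.03},
    {"x":0.06,"y":0.05,"z":0.07,"twist":-0.06},
    {"x":0.105,"y":0.085,"z":0.1,"twist":-0.09},
    {"x":0.15,"y":0.12,"z":0.1,"twist":-0.12},
    {"x":0.195,"y":0.16,"z":0.1,"twist":-0.15},
    {"x":0.24,"y":0.2,"z":0.1,"twist":-0.18},
    {"x":0.285,"y":0.235,"z":0.1,"twist":-0.2},
    {"x":0.33,"y":0.27,"z":0.1,"twist":-0.23}
  ],
  "grip": 1,
  "force": 20
}}

```text
time_s: 2.2
eef_pos: [0.4687, -0.2353, 0.3135]
tool_rot: [0.0, 1.0, 0.017, 0.0]
force: [-0.3, -1.4, -0.4]
grip_width: 0.997
```

>>> {"api": "carry_out", "payload": {
  "increments": [
    {"x":0.04,"y":0.033,"z":0},
    {"x":0.08,"y":0.066,"z":0},
    {"x":0.12,"y":0.1,"z":0},
    {"x":0.15,"y":0.122,"z":0},
    {"x":0.162,"y":0.132,"z":0},
    {"x":0.162,"y":0.132,"z":0},
    {"x":0.162,"y":0.132,"z":0},
    {"x":0.162,"y":0.132,"z":0}
  ]
}}

```text
validation failed for argument at $.in...
```

Run:
```python
from fit3 import *
o=observe(); print({k:np.round(o[k],4).tolist() for k in("time_s","eef_pos","tool_rot","joint_pos","force","wrist_torque")})
for n,cr,k in(("top",(220,150,320,225),8),("side",(220,90,320,200),6)):
    c=camera(n); save(c,n+"1.png",cr,k); pickle.dump(c,open(n+"1.pkl","wb"))
```

```text
{'time_s': 2.2, 'eef_pos': [0.4687, -0.2353, 0.3135], 'tool_rot': [0.0002, 0.9999, 0.017, 0.0001], 'joint_pos': [-0.6888, 0.2621, 1.3074, -0.0001, 1.5717, 0.848], 'force': [-0.2733, -1.3506, -0.3766], 'wrist_torque': [0.0766, 0.0247, 0.0248]}
```

View pics/side1.png

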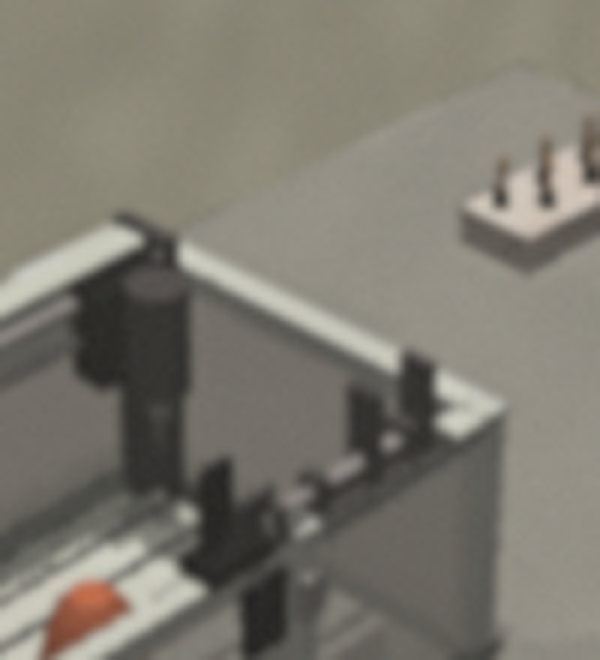

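>>> {"api": "carry_out", "payload": {
  "increments": [
    {"x":0.04,"y":0.033,"z":0,"twist":0},
    {"x":0.08,"y":0.066,"z":0,"twist":0},
    {"x":0.12,"y":0.1,"z":0,"twist":0},
    {"x":0.15,"y":0.122,"z":0,"twist":0},
    {"x":0.162,"y":0.132,"z":0,"twist":0},
    {"x":0.162,"y":0.132,"z":0,"twist":0},
    {"x":0.162,"y":0.132,"z":0,"twist":0},
    {"x":0.162,"y":0.132,"z":0,"twist":0}
  ]
}}

```text
time_s: 3.3
eef_pos: [0.6289, -0.1055, 0.3137]
tool_rot: [0.0, 1.0, 0.017, 0.0]
force: [-0.1, -0.1, -0.9]
grip_width: 0.996
```

```bash
cat > look.py <<'E'
import sys
from fit3 import *
tag=sys.argv[1]
o=observe(); print({k:np.round(o[k],4).tolist() for k in("time_s","eef_pos","tool_rot","joint_pos","force","wrist_torque","grip_width")})
for n,cr,k in(("side",(200,80,320,200),5),("top",(190,110,340,240),5)):
    c=camera(n); save(c,n+tag+".png",cr,k); pickle.dump(c,open(n+tag+".pkl","wb"))
E
python3 look.py 2
```

```text
{'time_s': 3.3, 'eef_pos': [0.6289, -0.1055, 0.3137], 'tool_rot': [0.0001, 0.9999, 0.0169, 0.0002], 'joint_pos': [-0.3496, 0.5452, 0.9018, -0.0001, 1.6943, 1.1874], 'force': [-0.105, -0.1174, -0.9485], 'wrist_torque': [0.0165, 0.0156, -0.0068], 'grip_width': 0.9961}
```

View pics/side2.png

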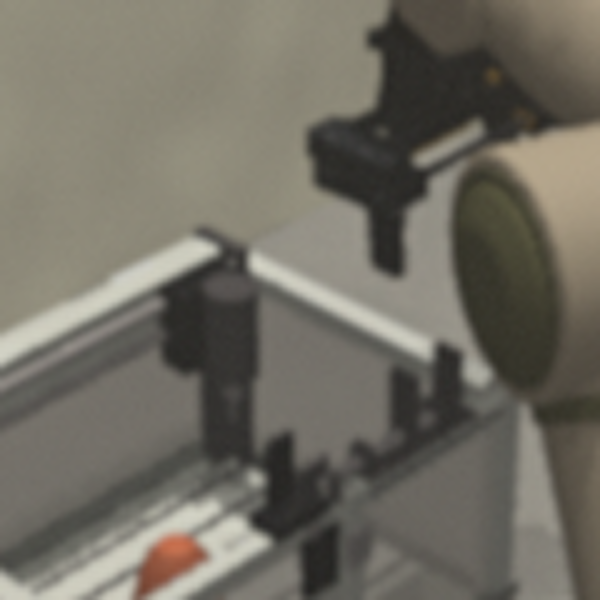

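View pics/top2.png

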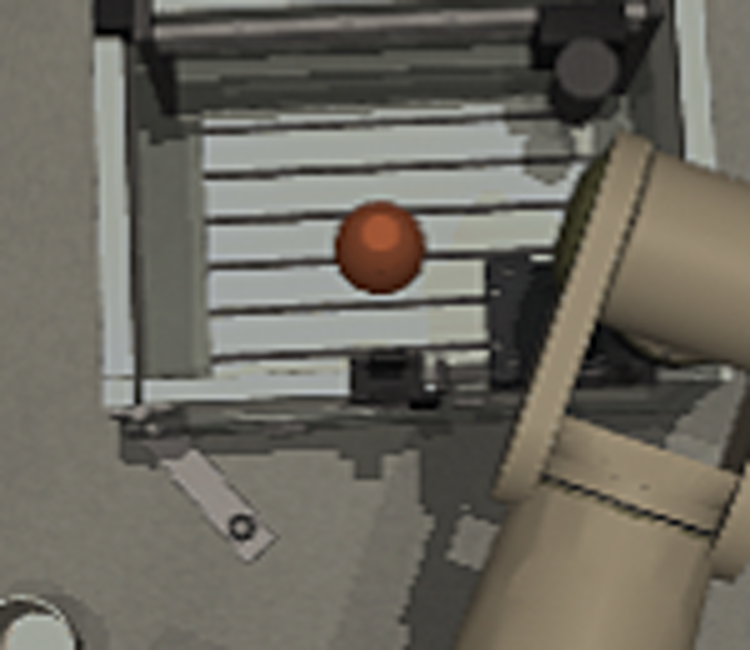

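Run:
```python
from h import *
c=pickle.load(open("side2.pkl","rb"))
for y in(.044,.0615):
  for x in(-.009,.009): print(x,y,((proj(c,[.6289+x-.035*y,-.1055+y,.3137])+.5-[200,80])*5).round(0))
```

```text
-0.009 0.044 [[404. 309.]]
0.009 0.044 [[384. 299.]]
-0.009 0.0615 [[386. 320.]]
0.009 0.0615 [[366. 309.]]
```

Run:
```python
from h import *
c=pickle.load(open("side2.pkl","rb")); im=c["img"].copy()
c2=dict(c); c2["img"]=np.clip(im.astype(float)*1.8,0,255).astype(np.uint8); save(c2,"sz.png",(255,95,325,150),10)
```

```text
(no output)
```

View pics/sz.png

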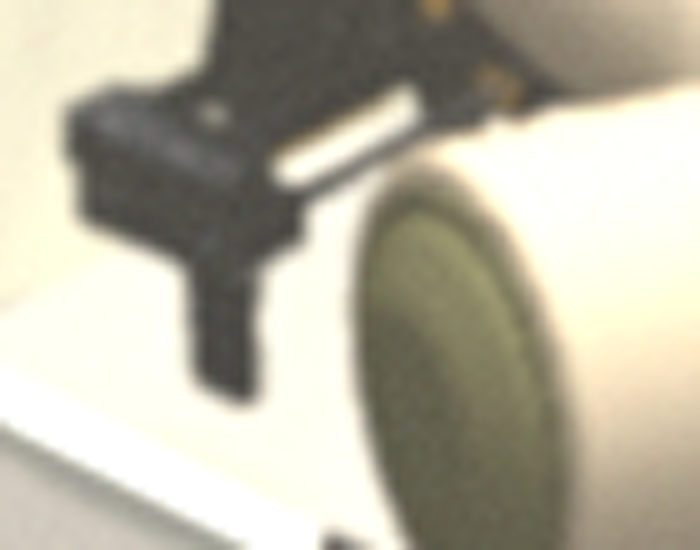

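Run:
```python
from h import *
c=pickle.load(open("side2.pkl","rb"))
g=lambda x,y,z:((proj(c,[.6289+x-.035*y,-.1055+y+.035*x,.3137+z])+.5-[255,95])*10).round(0).tolist()
for z in(.0637,):
 for y in(.0375,.0935):
  for x in(-.0935,-.0375,.0375,.0935): print(x,y,z,g(x,y,z))
for z in(0,.01,.02,.03,.0637): print(z,g(-.009,.0615,z),g(.009,.0615,z))
for b in(dict(position=[0,0,0]),):pass
```

```text
-0.0935 0.0375 0.0637 [[481.0, 385.0]]
-0.0375 0.0375 0.0637 [[344.0, 321.0]]
0.0375 0.0375 0.0637 [[169.0, 240.0]]
0.0935 0.0375 0.0637 [[45.0, 181.0]]
-0.0935 0.0935 0.0637 [[361.0, 455.0]]
-0.0375 0.0935 0.0637 [[224.0, 388.0]]
0.0375 0.0935 0.0637 [[48.0, 303.0]]
0.0935 0.0935 0.0637 [[-77.0, 243.0]]
0 [[223.0, 489.0]] [[182.0, 469.0]]
0.01 [[223.0, 463.0]] [[182.0, 443.0]]
0.02 [[224.0, 436.0]] [[182.0, 416.0]]
0.03 [[224.0, 409.0]] [[183.0, 389.0]]
0.0637 [[226.0, 317.0]] [[184.0, 298.0]]
```

Run:
```python
from h import *
c=pickle.load(open("top2.pkl","rb")); save(c,"tz.png",(270,140,340,200),10)
g=lambda x,y,z:((proj(c,[.6289+x-.035*y,-.1055+y+.035*x,.3137+z])+.5-[270,140])*10).round(0).tolist()
for z in(.064,.1):
 for y in(.0375,.0935):
  for x in(-.0375,.0375): print(x,y,z,g(x,y,z))
```

```text
-0.0375 0.0375 0.064 [[364.0, 496.0]]
0.0375 0.0375 0.064 [[347.0, 235.0]]
-0.0375 0.0935 0.064 [[166.0, 506.0]]
0.0375 0.0935 0.064 [[151.0, 244.0]]
-0.0375 0.0375 0.1 [[378.0, 481.0]]
0.0375 0.0375 0.1 [[360.0, 211.0]]
-0.0375 0.0935 0.1 [[174.0, 491.0]]
0.0375 0.0935 0.1 [[158.0, 221.0]]
```

View pics/tz.png

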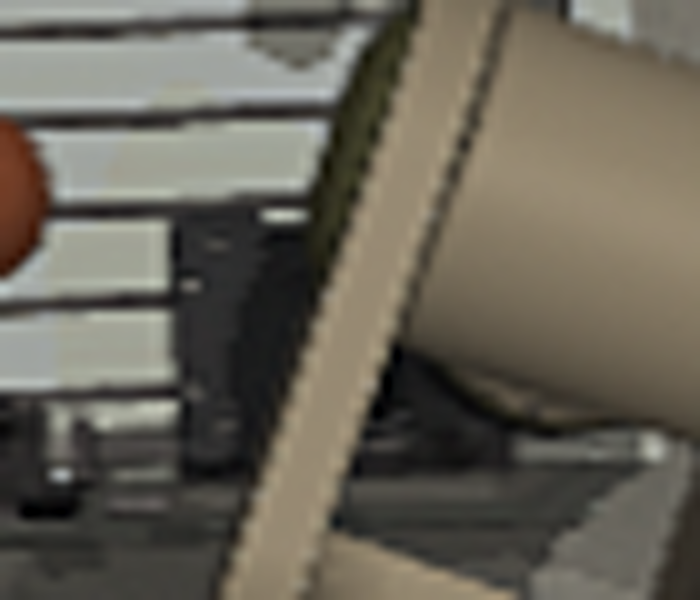

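Run:
```python
from h import *
from scipy.optimize import least_squares
T=pickle.load(open("top2.pkl","rb"));S=pickle.load(open("side2.pkl","rb"))
t=lambda u,v:np.array((270+u/10-.5,140+v/10-.5)); s=lambda u,v:np.array((255+u/10-.5,95+v/10-.5))
for a,b in(((172,205),(68,110)),((180,475),(235,165))):
    q=least_squares(lambda P:np.r_[proj(T,P)[0]-t(*a),proj(S,P)[0]-s(*b)],[.63,-.05,.4]);print(q.x-[.6289,-.1055,.3137],q.x,q.fun.round(1))
o=observe()
```

```text
[0.0313455  0.09183509 0.13223841] [ 0.6602455  -0.01366491  0.44593841] [ 0.5  0.5 -0.8 -0.1]
[-0.04223163  0.09250363  0.14184038] [ 0.58666837 -0.01299637  0.45554038] [ 0.3  0.3 -0.5 -0. ]
```

>>> {"api": "carry_out", "payload": {
  "increments": [
    {"x":0,"y":0.003,"z":-0.012,"twist":0},
    {"x":0,"y":0.004,"z":-0.024,"twist":0},
    {"x":0,"y":0.004,"z":-0.036,"twist":0},
    {"x":0,"y":0.004,"z":-0.048,"twist":0},
    {"x":0,"y":0.004,"z":-0.06,"twist":0},
    {"x":0,"y":0.004,"z":-0.072,"twist":0},
    {"x":0,"y":0.004,"z":-0.084,"twist":0},
    {"x":0,"y":0.004,"z":-0.092,"twist":0}
  ]
}}

```text
time_s: 4.4
eef_pos: [0.6293, -0.1007, 0.2204]
tool_rot: [-0.0, 1.0, 0.017, -0.0]
force: [-0.0, 1.5, -0.0]
grip_width: 1.001
```

```bash
python3 look.py 3
```

```text
{'time_s': 4.4, 'eef_pos': [0.6293, -0.1007, 0.2204], 'tool_rot': [-0.0001, 0.9998, 0.0174, -0.0003], 'joint_pos': [-0.3422, 0.5652, 1.105, 0.0, 1.4721, 1.1938], 'force': [-0.0124, 1.4805, -0.0171], 'wrist_torque': [0.0047, 0.0037, 0.0759], 'grip_width': 1.0014}
```

View pics/side3.png

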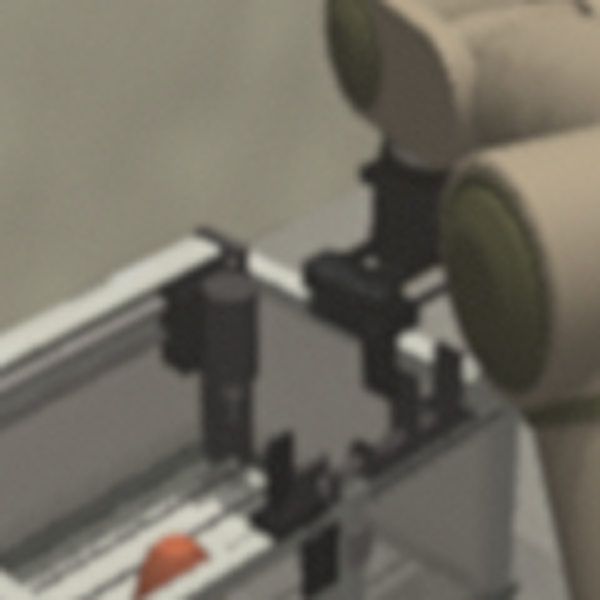

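View pics/top3.png

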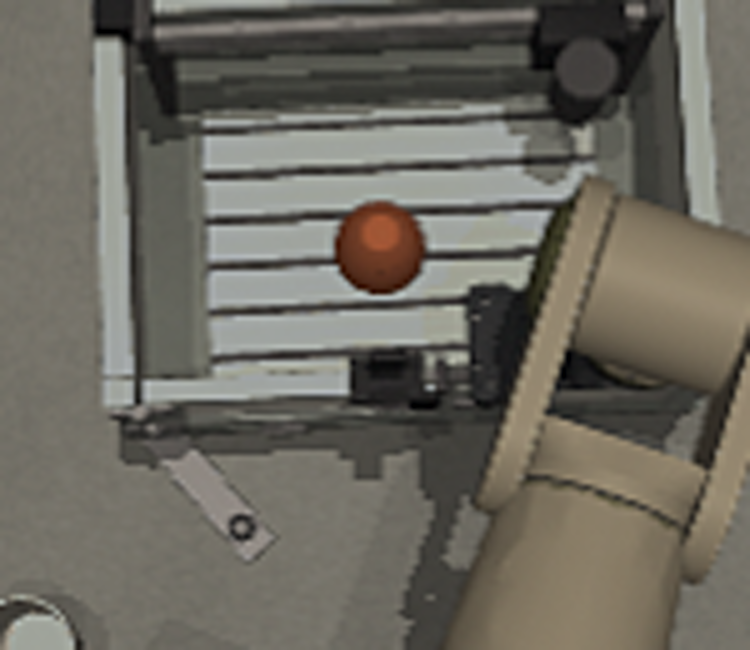

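Run:
```python
from h import *
c=pickle.load(open("side0.pkl","rb")); save(c,"sg0.png",(450,100,512,190),8)
a=.265
def g(x,y,z,p,a,off,k): return ((proj(c,[p[0]+np.cos(a)*x-np.sin(a)*y,p[1]+np.sin(a)*x+np.cos(a)*y,p[2]+z])+.5-off)*k).round(0).tolist()
for z in(0,.03,.064): print([g(x,y,z,(.137,-.507,.213),a,[450,100],8) for x in(-.009,.009) for y in (-.0615,-.044,.044,.0615)])
c=pickle.load(open("side3.pkl","rb"));save(c,"sg3.png",(255,125,315,180),12)
for z in(0,.03,.064): print([g(x,y,z,(.6293,-.1007,.2204),.035,[255,125],12) for x in(-.009,.009) for y in (.044,.0615)])
```

```text
[[[260.0, 519.0]], [[251.0, 539.0]], [[208.0, 645.0]], [[199.0, 667.0]], [[217.0, 507.0]], [[209.0, 527.0]], [[164.0, 632.0]], [[155.0, 654.0]]]
[[[278.0, 461.0]], [[270.0, 481.0]], [[227.0, 586.0]], [[218.0, 608.0]], [[235.0, 449.0]], [[227.0, 469.0]], [[182.0, 573.0]], [[173.0, 594.0]]]
[[[299.0, 394.0]], [[291.0, 413.0]], [[249.0, 517.0]], [[240.0, 538.0]], [[256.0, 382.0]], [[247.0, 401.0]], [[203.0, 504.0]], [[194.0, 525.0]]]
[[[292.0, 493.0]], [[249.0, 519.0]], [[244.0, 468.0]], [[202.0, 493.0]]]
[[[294.0, 403.0]], [[251.0, 429.0]], [[246.0, 378.0]], [[203.0, 404.0]]]
[[[296.0, 300.0]], [[252.0, 325.0]], [[247.0, 275.0]], [[204.0, 300.0]]]
```

View pics/sg0.png

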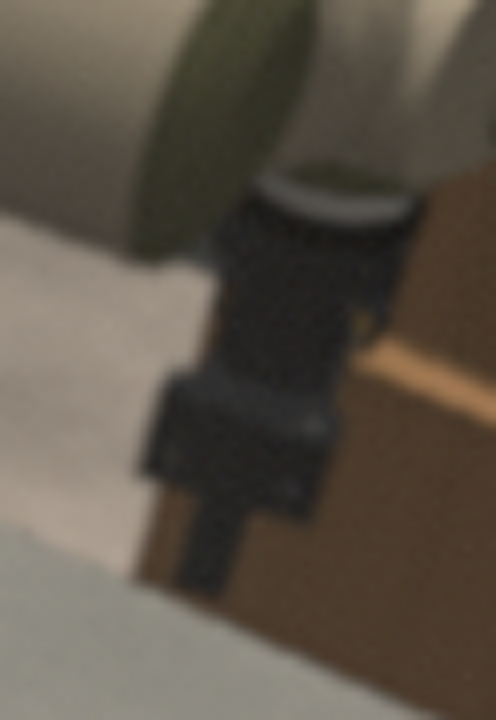

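View pics/sg3.png

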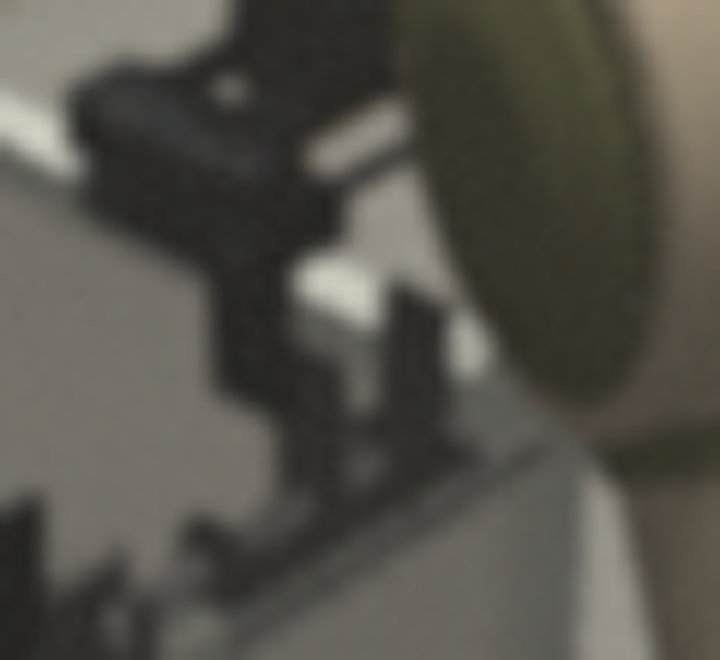

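>>> {"api": "carry_out", "payload": {
  "increments": [
    {"x":0,"y":-0.004,"z":0,"twist":0},
    {"x":0,"y":-0.004,"z":0,"twist":0},
    {"x":0,"y":-0.004,"z":0,"twist":0},
    {"x":0,"y":-0.004,"z":0,"twist":0},
    {"x":0,"y":-0.004,"z":0,"twist":0},
    {"x":0,"y":-0.004,"z":0,"twist":0},
    {"x":0,"y":-0.004,"z":0,"twist":0},
    {"x":0,"y":-0.004,"z":0,"twist":0}
  ],
  "grip": -0.1,
  "force": 10
}}

```text
time_s: 5.5
eef_pos: [0.6294, -0.1047, 0.2214]
tool_rot: [-0.0, 1.0, 0.017, 0.0]
force: [-0.1, 3.8, 3.7]
grip_width: 0.45
```

```bash
python3 look.py 4
python3 - <<'E'
from h import *
c=pickle.load(open("side4.pkl","rb"));save(c,"sg4.png",(255,125,315,180),12)
E
```

```text
{'time_s': 5.5, 'eef_pos': [0.6294, -0.1047, 0.2214], 'tool_rot': [-0.0, 0.9998, 0.0174, 0.0001], 'joint_pos': [-0.3482, 0.5662, 1.1009, 0.0001, 1.4743, 1.1878], 'force': [-0.1048, 3.8064, 3.6664], 'wrist_torque': [0.7098, -0.0394, -0.0699], 'grip_width': 0.4505}
```

View pics/sg4.png

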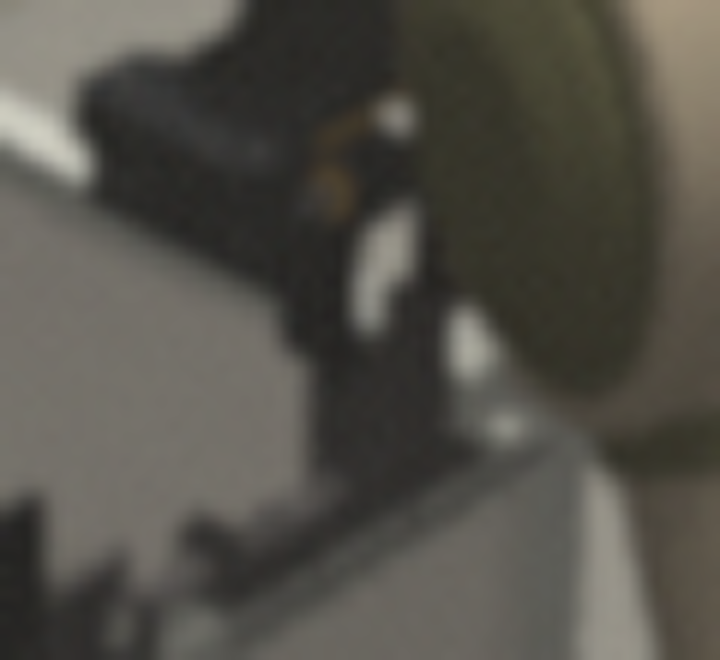

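>>> {"api": "carry_out", "payload": {
  "increments": [
    {"x":0,"y":0,"z":-0.003,"twist":0},
    {"x":0,"y":0,"z":-0.006,"twist":0},
    {"x":0,"y":0,"z":-0.006,"twist":0},
    {"x":0,"y":0,"z":-0.006,"twist":0},
    {"x":0,"y":0,"z":-0.006,"twist":0},
    {"x":0,"y":0,"z":-0.006,"twist":0},
    {"x":0,"y":0,"z":-0.006,"twist":0},
    {"x":0,"y":0,"z":-0.006,"twist":0}
  ],
  "grip": -1,
  "force": 20
}}

```text
time_s: 6.6
eef_pos: [0.63, -0.105, 0.2194]
tool_rot: [0.001, 1.0, 0.017, 0.003]
force: [-6.1, 5.6, 24.0]
grip_width: 0.396
```

```bash
python3 look.py 5
python3 - <<'E'
from h import *
c=pickle.load(open("side5.pkl","rb"));save(c,"sg5.png",(255,125,315,180),12)
E
```

```text
{'time_s': 6.6, 'eef_pos': [0.63, -0.105, 0.2194], 'tool_rot': [0.0012, 0.9998, 0.0174, 0.0027], 'joint_pos': [-0.3481, 0.565, 1.1079, -0.0003, 1.4629, 1.1878], 'force': [-6.0974, 5.628, 24.0203], 'wrist_torque': [0.9662, 0.9348, 0.005], 'grip_width': 0.3957}
```

View pics/sg5.png

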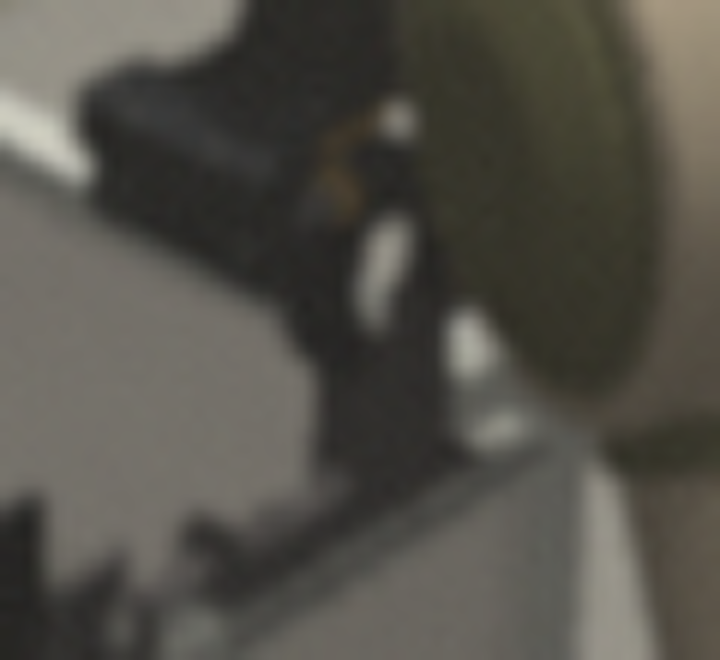

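>>> {"api": "carry_out", "payload": {
  "increments": [
    {"x":0,"y":0,"z":0.006,"twist":0},
    {"x":0,"y":0,"z":0.006,"twist":0},
    {"x":0,"y":0,"z":0.006,"twist":0},
    {"x":0,"y":0,"z":0.006,"twist":0},
    {"x":0,"y":0,"z":0.006,"twist":0},
    {"x":0,"y":0,"z":0.006,"twist":0},
    {"x":0,"y":0,"z":0.006,"twist":0},
    {"x":0,"y":0,"z":0.006,"twist":0}
  ],
  "grip": -1,
  "force": 25
}}

```text
time_s: 7.7
eef_pos: [0.6297, -0.105, 0.2196]
tool_rot: [-0.0, 1.0, 0.017, -0.0]
force: [5.8, 2.3, -5.2]
grip_width: 0.394
```

>>> {"api": "carry_out", "payload": {
  "increments": [
    {"x":0,"y":0,"z":0,"twist":0},
    {"x":0,"y":0,"z":0,"twist":0},
    {"x":0,"y":0,"z":0,"twist":0},
    {"x":0,"y":0,"z":0,"twist":0},
    {"x":0,"y":0.0,"z":0,"twist":0},
    {"x":0,"y":0.0,"z":0.03,"twist":0},
    {"x":0,"y":0,"z":0.07,"twist":0},
    {"x":0,"y":0.0,"z":0.1,"twist":0}
  ],
  "grip": 1
}}

```text
time_s: 8.7
eef_pos: [0.6294, -0.1047, 0.3232]
tool_rot: [0.0, 1.0, 0.017, 0.001]
force: [1.0, -0.1, 0.2]
grip_width: 1.002
```

```bash
python3 look.py 6
python3 - <<'E'
from fit3 import *
c=pickle.load(open("side6.pkl","rb"))
draw(c,"sg6.png",(230,140,310,200),10,[.623,.0623,.0346],catch=.016)
save(c,"sg6r.png",(230,140,310,200),10)
E
```

```text
{'time_s': 8.7, 'eef_pos': [0.6294, -0.1047, 0.3232], 'tool_rot': [0.0003, 0.9998, 0.0174, 0.0007], 'joint_pos': [-0.3482, 0.5464, 0.8761, -0.0001, 1.7176, 1.1878], 'force': [1.0431, -0.0652, 0.1657], 'wrist_torque': [-0.0172, -0.012, -0.0018], 'grip_width': 1.0017}
```

View pics/sg6.png

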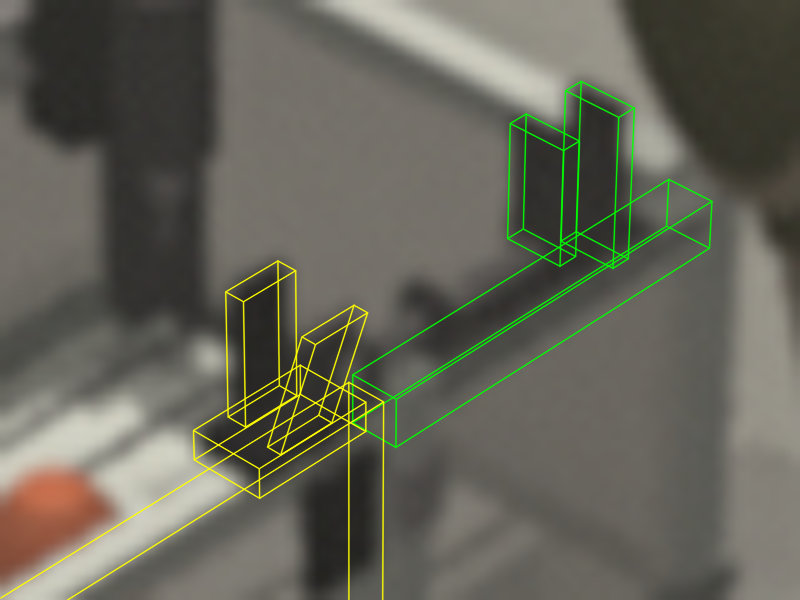

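View pics/sg6r.png

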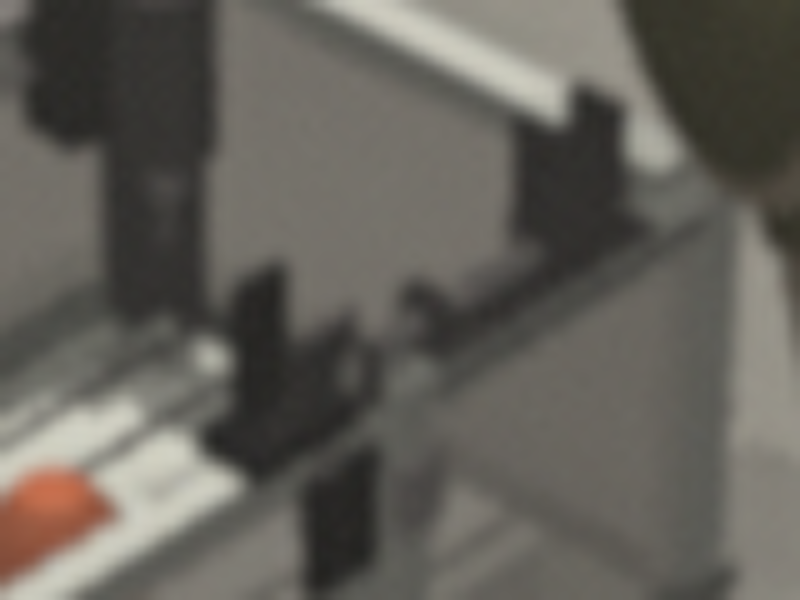

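>>> {"api": "carry_out", "payload": {
  "increments": [
    {"x":0,"y":0.02,"z":0,"twist":0.17},
    {"x":0,"y":0.045,"z":0,"twist":0.34},
    {"x":-0.005,"y":0.07,"z":0,"twist":0.51},
    {"x":-0.005,"y":0.095,"z":0,"twist":0.68},
    {"x":-0.005,"y":0.12,"z":0,"twist":0.85},
    {"x":-0.005,"y":0.135,"z":0,"twist":1.02},
    {"x":-0.005,"y":0.142,"z":0,"twist":1.19},
    {"x":-0.005,"y":0.142,"z":0,"twist":1.36}
  ]
}}

```text
time_s: 9.8
eef_pos: [0.6242, 0.0379, 0.3199]
tool_rot: [-0.001, 0.764, 0.645, -0.001]
force: [0.4, -0.6, -0.5]
grip_width: 1.0
```

>>> {"api": "carry_out", "payload": {
  "increments": [
    {"x":0,"y":0,"z":0,"twist":0.15},
    {"x":0,"y":0,"z":0,"twist":0.211},
    {"x":0,"y":0,"z":0,"twist":0.211},
    {"x":0,"y":0,"z":-0.02,"twist":0.211},
    {"x":0,"y":0,"z":-0.04,"twist":0.211},
    {"x":0,"y":0,"z":-0.055,"twist":0.211},
    {"x":0,"y":0,"z":-0.06,"twist":0.211},
    {"x":0,"y":0,"z":-0.06,"twist":0.211}
  ]
}}

```text
time_s: 10.8
eef_pos: [0.6244, 0.0373, 0.2614]
tool_rot: [0.0, 0.695, 0.719, 0.0]
force: [-0.3, 0.1, 0.2]
grip_width: 0.995
```

```bash
python3 look.py 7
python3 - <<'E'
from fit3 import *
c=pickle.load(open("side7.pkl","rb"))
draw(c,"sg7.png",(220,130,300,190),10,[.623,.0623,.0346],catch=.016)
E
```

```text
{'time_s': 10.8, 'eef_pos': [0.6244, 0.0373, 0.2614], 'tool_rot': [0.0, 0.6947, 0.7193, 0.0], 'joint_pos': [-0.1274, 0.5199, 1.0723, 0.0, 1.5493, -0.1621], 'force': [-0.3455, 0.1239, 0.2085], 'wrist_torque': [-0.0137, -0.0648, 0.0419], 'grip_width': 0.9947}
```

View pics/sg7.png

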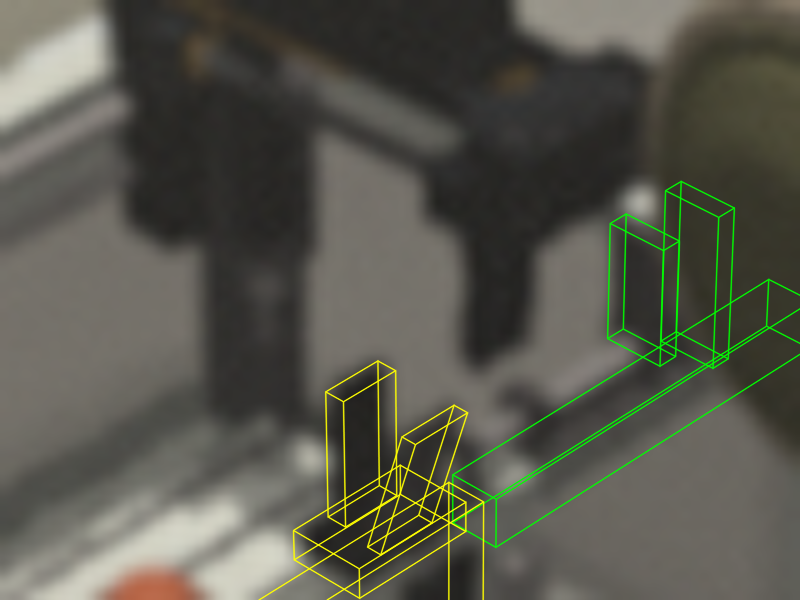

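View pics/top7.png

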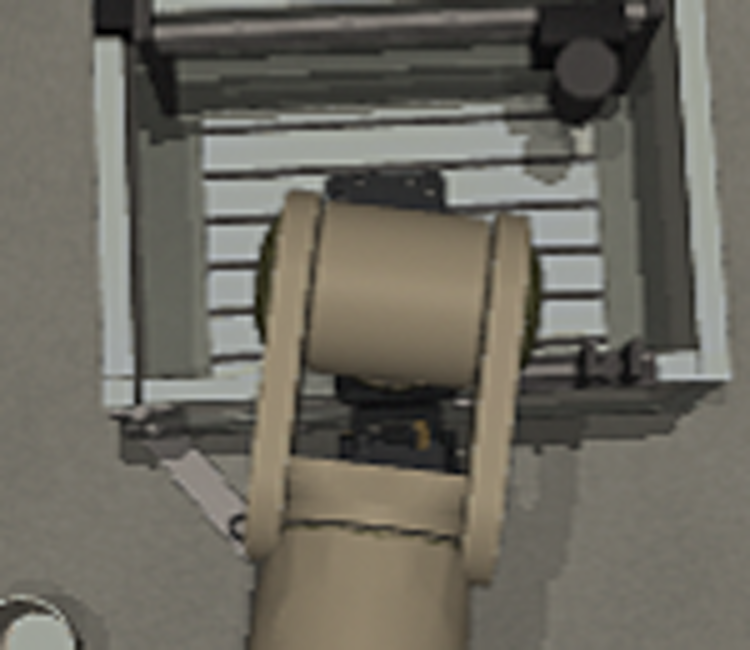

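>>> {"api": "carry_out", "payload": {
  "increments": [
    {"x":0,"y":0,"z":-0.012,"twist":0},
    {"x":0,"y":0,"z":-0.024,"twist":0},
    {"x":0,"y":0,"z":-0.036,"twist":0},
    {"x":0,"y":0,"z":-0.045,"twist":0},
    {"x":0,"y":0,"z":-0.049,"twist":0},
    {"x":0,"y":0,"z":-0.049,"twist":0},
    {"x":0,"y":0,"z":-0.049,"twist":0},
    {"x":0,"y":0,"z":-0.049,"twist":0}
  ]
}}

```text
time_s: 11.9
eef_pos: [0.6245, 0.0373, 0.2127]
tool_rot: [0.0, 0.695, 0.719, 0.0]
force: [0.1, -0.3, 0.3]
grip_width: 1.005
```

```bash
python3 look.py 8
python3 - <<'E'
from fit3 import *
c=pickle.load(open("side8.pkl","rb"))
save(c,"sg8.png",(220,130,300,190),10)
E
```

```text
{'time_s': 11.9, 'eef_pos': [0.6245, 0.0373, 0.2127], 'tool_rot': [0.0003, 0.6946, 0.7194, 0.0002], 'joint_pos': [-0.1274, 0.5404, 1.1643, -0.0, 1.4363, -0.1624], 'force': [0.0727, -0.3382, 0.2761], 'wrist_torque': [-0.0511, -0.078, 0.0368], 'grip_width': 1.0048}
```

View pics/sg8.png

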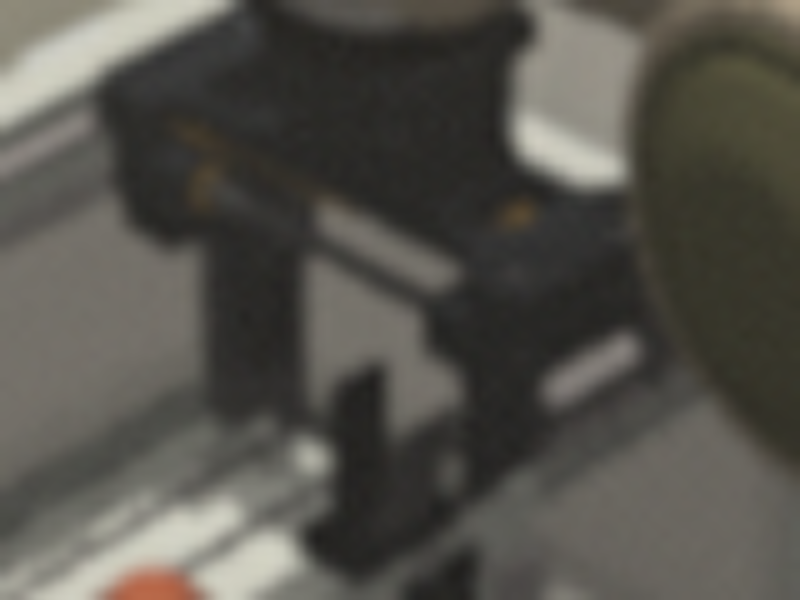

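>>> {"api": "carry_out", "payload": {
  "increments": [
    {"x":0,"y":0,"z":0,"twist":0},
    {"x":0,"y":0,"z":0,"twist":0},
    {"x":0,"y":0,"z":0,"twist":0},
    {"x":0,"y":0,"z":0,"twist":0},
    {"x":0,"y":0,"z":0,"twist":0},
    {"x":0,"y":0,"z":0,"twist":0},
    {"x":0,"y":0,"z":0,"twist":0},
    {"x":0,"y":0,"z":0,"twist":0}
  ],
  "grip": -1,
  "force": 30
}}

```text
time_s: 13.0
eef_pos: [0.6251, 0.0372, 0.2126]
tool_rot: [0.001, 0.695, 0.719, 0.001]
force: [2.3, -0.5, 2.9]
grip_width: 0.264
```

```bash
python3 look.py 9
python3 - <<'E'
from fit3 import *
c=pickle.load(open("side9.pkl","rb"))
save(c,"sg9.png",(220,130,300,190),10)
p=[.623,.0623,.0346]
# path
for a in np.arange(0,1.46,.1).tolist()+[1.45]:
    c_,s_=np.cos(a),np.sin(a); x,y=.012,-.165
    w=W(p,[-.012+x*c_+y*s_,.14-x*s_+y*c_,.2])[0]
    if a==0:w0=w
    print(round(a,2),np.round(w[:2]-w0[:2],4))
E
```

```text
{'time_s': 13.0, 'eef_pos': [0.6251, 0.0372, 0.2126], 'tool_rot': [0.0007, 0.6947, 0.7193, 0.0007], 'joint_pos': [-0.1275, 0.5408, 1.1639, 0.0002, 1.4348, -0.1623], 'force': [2.2519, -0.5188, 2.8736], 'wrist_torque': [-0.0609, -0.323, -0.0351], 'grip_width': 0.2644}
0.0 [0. 0.]
0.1 [-0.0165 -0.0009]
0.2 [-0.033  -0.0002]
0.3 [-0.0494  0.0021]
0.4 [-0.0655  0.0061]
0.5 [-0.081   0.0116]
0.6 [-0.096   0.0187]
0.7 [-0.1101  0.0273]
0.8 [-0.1234  0.0372]
0.9 [-0.1355  0.0484]
1.0 [-0.1465  0.0607]
1.1 [-0.1563  0.0741]
1.2 [-0.1646  0.0884]
1.3 [-0.1715  0.1034]
1.4 [-0.1768  0.1191]
1.45 [-0.1789  0.1271]
```

View pics/sg9.png

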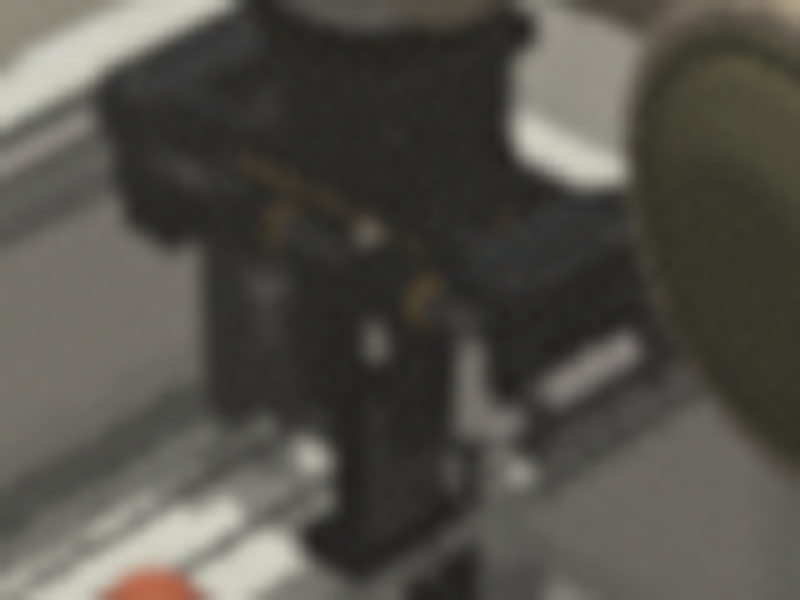

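>>> {"api": "carry_out", "payload": {
  "increments": [
    {"x":-0.004,"y":0,"z":0,"twist":-0.02},
    {"x":-0.0125,"y":-0.001,"z":0,"twist":-0.075},
    {"x":-0.025,"y":-0.0005,"z":0,"twist":-0.15},
    {"x":-0.037,"y":0.0005,"z":0,"twist":-0.225},
    {"x":-0.0494,"y":0.002,"z":0,"twist":-0.3},
    {"x":-0.0655,"y":0.006,"z":0,"twist":-0.4},
    {"x":-0.081,"y":0.0115,"z":0,"twist":-0.5},
    {"x":-0.081,"y":0.0115,"z":0,"twist":-0.5}
  ]
}}

```text
time_s: 14.1
eef_pos: [0.5431, 0.0492, 0.2126]
tool_rot: [0.0, 0.851, 0.525, 0.0]
force: [4.0, 1.7, 2.7]
grip_width: 0.261
```

```bash
python3 look.py 10
python3 - <<'E'
from fit3 import *
c=pickle.load(open("side10.pkl","rb"))
save(c,"sg10.png",(210,130,320,210),7)
E
```

```text
{'time_s': 14.1, 'eef_pos': [0.5431, 0.0492, 0.2126], 'tool_rot': [0.0, 0.8509, 0.5253, 0.0005], 'joint_pos': [-0.1248, 0.3577, 1.4377, 0.0005, 1.3454, 0.3396], 'force': [4.0259, 1.6843, 2.6531], 'wrist_torque': [0.2106, -0.5957, -0.1277], 'grip_width': 0.2606}
```

View pics/sg10.png

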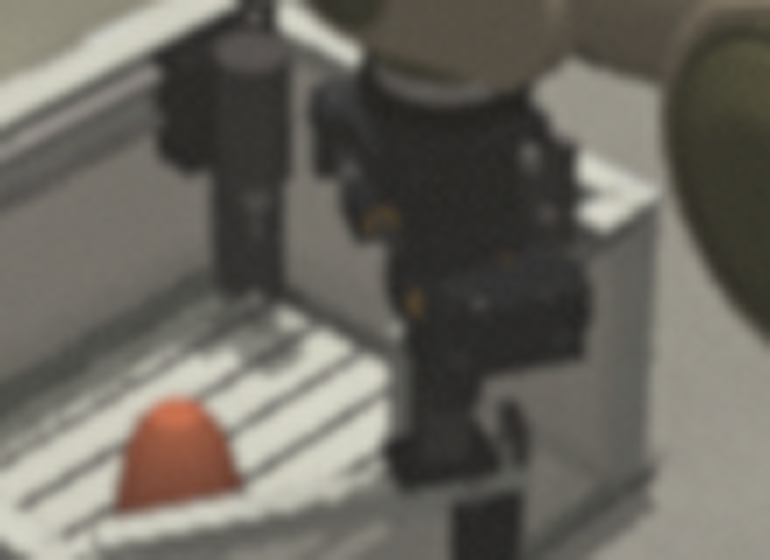

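>>> {"api": "carry_out", "payload": {
  "increments": [
    {"x":-0.015,"y":0.007,"z":0,"twist":-0.1},
    {"x":-0.029,"y":0.016,"z":0,"twist":-0.2},
    {"x":-0.0425,"y":0.026,"z":0,"twist":-0.3},
    {"x":-0.0545,"y":0.037,"z":0,"twist":-0.4},
    {"x":-0.0655,"y":0.049,"z":0,"twist":-0.5},
    {"x":-0.0755,"y":0.0625,"z":0,"twist":-0.6},
    {"x":-0.0835,"y":0.077,"z":0,"twist":-0.7},
    {"x":-0.0835,"y":0.077,"z":0,"twist":-0.7}
  ]
}}

```text
time_s: 15.2
eef_pos: [0.4603, 0.1258, 0.2125]
tool_rot: [0.0, 0.979, 0.203, 0.0]
force: [3.0, -2.2, 4.2]
grip_width: 0.263
```

```bash
python3 look.py 11
python3 - <<'E'
from fit3 import *
c=pickle.load(open("side11.pkl","rb"))
save(c,"sg11.png",(190,130,320,230),6)
E
```

```text
{'time_s': 15.2, 'eef_pos': [0.4603, 0.1258, 0.2125], 'tool_rot': [0.0004, 0.9792, 0.2029, 0.0003], 'joint_pos': [0.0209, 0.2076, 1.6368, -0.0007, 1.2965, 1.1833], 'force': [2.9853, -2.1635, 4.2288], 'wrist_torque': [-0.3026, -0.4231, -0.0507], 'grip_width': 0.2625}
```

View pics/sg11.png

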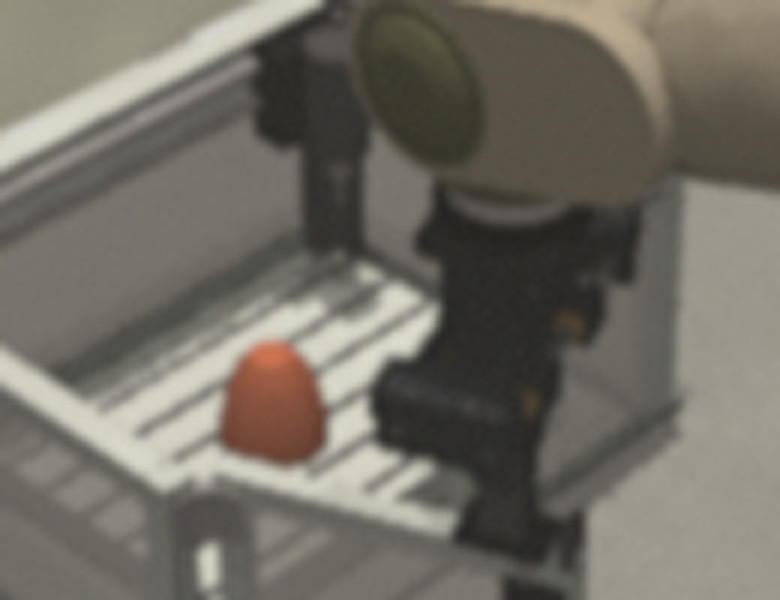

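>>> {"api": "carry_out", "payload": {
  "increments": [
    {"x":-0.0035,"y":0.0075,"z":0,"twist":-0.05},
    {"x":-0.007,"y":0.015,"z":0,"twist":-0.1},
    {"x":-0.01,"y":0.023,"z":0,"twist":-0.15},
    {"x":-0.012,"y":0.031,"z":0,"twist":-0.2},
    {"x":-0.013,"y":0.034,"z":0,"twist":-0.22},
    {"x":-0.013,"y":0.034,"z":0,"twist":-0.22},
    {"x":-0.013,"y":0.034,"z":0,"twist":-0.22},
    {"x":-0.013,"y":0.034,"z":0,"twist":-0.22}
  ]
}}

```text
time_s: 16.3
eef_pos: [0.4475, 0.1589, 0.2125]
tool_rot: [0.0, 0.996, 0.094, 0.0]
force: [1.2, -3.2, 5.7]
grip_width: 0.262
```

```bash
python3 look.py 12
python3 - <<'E'
from fit3 import *
c=pickle.load(open("side12.pkl","rb"))
draw(c,"sg12.png",(150,120,320,260),5,[.623,.0623,.0346],catch=.016,ang=1.42,lean=0)
c=pickle.load(open("top12.pkl","rb")); draw(c,"tg12.png",(170,120,350,270),4,[.623,.0623,.0346],catch=.016,ang=1.42,lean=0)
save(c,"tf12.png",None,1.5)
E
```

```text
{'time_s': 16.3, 'eef_pos': [0.4475, 0.1589, 0.2125], 'tool_rot': [0.0003, 0.9956, 0.0936, 0.0], 'joint_pos': [0.0942, 0.2028, 1.6428, -0.0007, 1.2959, 1.4777], 'force': [1.2272, -3.1716, 5.7367], 'wrist_torque': [-0.2304, -0.2653, 0.0486], 'grip_width': 0.2619}
```

View pics/sg12.png

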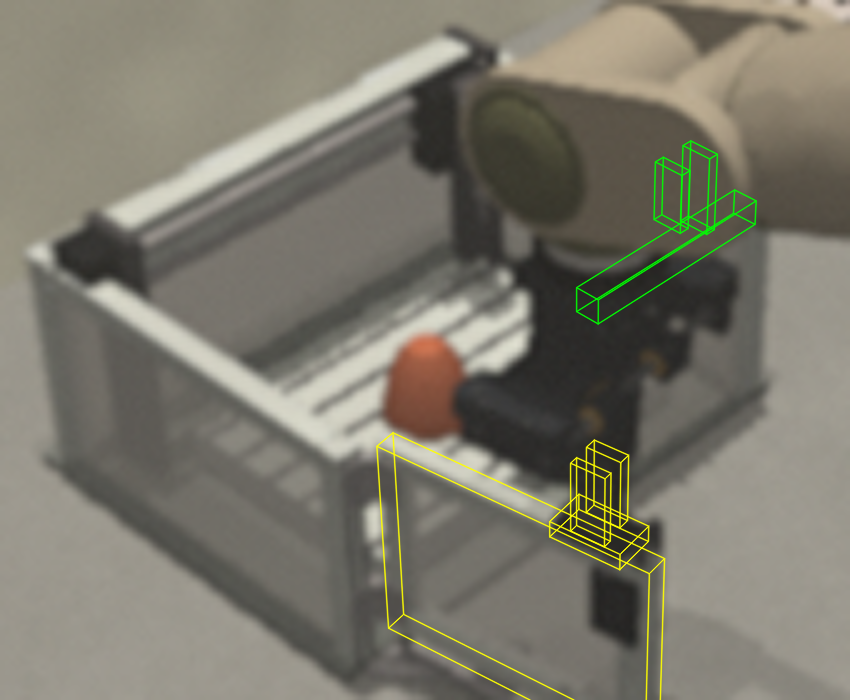

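View pics/tg12.png

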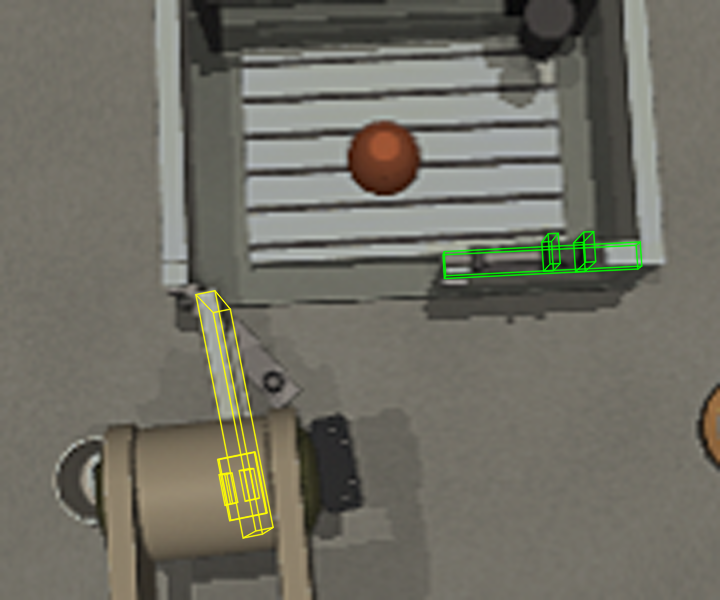

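Run:
```python
from h import *
o=observe(); print(np.abs(o["joint_velocities"]).max(),o["force"],o["grip_width"])
hand_in()
```

```text
0.0018750224666474239 [ 1.47408974 -2.22962662  6.97753873] 0.2637676531384715
the job is handed in; nothing more can be done
```

I squeezed the safety catch fully back, then squeezed the gate's grip. I swung the gate out past its hold-open click and handed in while still holding it at about 1.4 rad. The job took about 16 s of the 45 s allowed.

**Last checks:**
- **Grip:** the fingers close to about 23 mm, which fits the lever being fully squeezed against the bar (24 mm nominal).
- **Gate:** its model drawn at 1.42 rad fits both camera views. The sideways pull on the tool was 2–3 N, as the gate's spring would give, and the arm was still.
- **Safety catch:** a picture taken after I let go showed the slider in its fully drawn-back place (16 mm). In the last top picture it appears still back.
- **Plug:** it looks unmoved in the last pictures.
- **Cup, tape roll and brush:** I did not measure them again. Nothing was planned to touch them.

**Disagreement:** in the side camera the fingertips looked about 20–30 mm higher than the reported tool position. I kept to the reported position, and both squeezes closed to the expected widths. While I held the catch and tried to go a few millimetres lower, the upward force rose to 24 N, so I backed off.

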